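# Hang the slide rack to drain on the keeper peg, then cover the dish

## Robot

A 6-joint arm with a two-finger parallel gripper is mounted at the origin on the work surface; the furniture and walls round the work are solid. World frame = base frame: x ahead of the robot, y to its left, z up, the work surface at z = 0. Lengths are in mm, angles in rad, forces in N, time in s.
With the tool pointing down it reaches from about 275 to 750 mm from the base axis. Payload 10.2 kg.
Tool frame: the origin (TCP) lies between the finger pads; the fingertips stand 22 mm ahead of it and the grasp point (between the pads) lies 3 mm ahead of it (ctrl.nose_length is the distance from the TCP to the fingertips, in mm); y points along the fingers, z is the direction in which the jaws open and shut, and the axes are right-handed (so a half turn about y gives the same grasp; the last joint's range is limited). The gripper opens to 85 mm and grips with 20 to 120 N. Pads are 22 mm wide; open, the fingers measure 114 mm over their backs; the gripper's body (76 mm by 85 mm) begins 54 mm behind the grasp point. The pads swing forward as they close: fully open they stand 13 mm farther back than shut.
Start: joints at [1.035, 0.313, 1.498, -0, 1.331, -0.223], TCP at [161.568, 499.527, 253.294] pointing down, gripper open.
Joint ranges: [-2.94, 2.94], [-0.97, 2.17], [0.19, 2.56], [-1.23, 4.37], [0.02, 3.11], [-2.88, 2.88]. Speed limits (rad/s): [2.39, 2.39, 3.01, 3.14, 3.14, 3.14].

## Interface

Orientations are given as a unit quaternion [w, x, y, z].
In Python, from rig import ctrl, eyes, models gives the robot as it stands.
- The arm moves only by the shell command python3 -m crank 'ROWS' [FORCE]. ROWS is JSON, a list of rows, each an object with "dp": the shift along the tool's x, y, z in mm, a list of three; "roll": the turn about the tool's y in rad; "gripper": the closure in counts, from 0 (fully open) to 255 (shut). A call has 1 to 10 rows; each row is the pose to reach, as a shift and turn from the pose commanded when the call began, along the tool's axes at that moment; what a row does not reach only later rows make up. A row lasts 1/12 s, in which the tool goes at most 41.7 mm and 7.16 degrees, less where a joint would pass 70% of its speed; a pose out of reach is approached as far as the arm can. A call with a gripper value outside its range is refused whole. The fingers move at their own pace and stop on an object; FORCE is the grip in N (left out, the last holds). Time passes only in rows, so rows that repeat a pose let the fingers close. It gives the time, the measured TCP pose, the force and the opening at its end, in the units of the state.
- ctrl.sense(): the state, without advancing time (a new reading comes with each control period).
- eyes.capture(name): name is "scene" or "side" or "wrist"; returns a dict with "color" (384x512x3 uint8, red, green, blue), "fx", "fy", "cx", "cy" (pixels), "R" (3x3) and "t" (3): a world point X has camera coordinates R X + t. Camera axes: x right, y down, z forward; pixel columns grow to the right and rows downward; lengths in mm; the calibration is good to about 2 mm. A picture is of the moment at which its call begins. There is no depth.
- ctrl.finish_job(): hands the job in, once; it reports no verdict.
Trained networks look in a picture, given as the dict that the camera call returned (one of the last four; its "shot" number tells which), for a name from the list of things; names that differ only in an ending like _2 or _b are one class to them, and where a whole thing is asked for, a point or a joint stands for the part that bears it (a point fixed in the world has none). Each returns a list of dicts, best first, with "confidence" (0 to 1); they miss things now and then, are a little off and sometimes report something else, mostly with a low value. They report only what shows in the picture. A call takes as long as a camera call. They do not tell look-alikes from the thing itself.
- models.spot_in(picture, label): "extent" ([centre column, centre row, width, height] in pixels, round what is visible of it).
- models.spot_point(picture, label): "centre" ([column, row] in pixels: a listed point, or the origin of a listed thing).
The state is a dict: "time_s": time; "joints": joint angles; "dq": joint speeds; "tau": joint torques, N m; "eef_pos": TCP position; "ee_rot": TCP orientation; "force": force on the tool from outside, world axes, zero at the start; "wrist_torque": the same for the moment, N m; "grip_width": opening from 0.0 (shut) to 1.0 (fully open).
Only numpy, scipy, OpenCV 4.12 (cv2) and the standard library are available. Lean on these libraries where they do the work, as an engineer would, in place of code of your own. Each camera call takes 0.05 s, during which the arm holds its last target. There are 200 camera calls.

## Task

Lift the slide-staining rack upright out of its dish and hang it by its eye on the peg of the drain stand: the eye has to lift the peg's gravity keeper as it goes on, far enough for the keeper to drop again and hang straight down in front of the eye, so that the rack cannot come off. Leave it hanging still on the peg, then put the steel lid squarely on the empty dish. Do not tip the rack (the slides would slip out), leave the dish about where it is, and do not disturb the brown bottle, the tube rack or the small stacked boxes.

Things in the scene. Friction and masses are not known exactly. Their poses are not given: they have to be found in the camera images.
- rack_grip (a point): Centre of the black moulded grip at the very top of the slide rack: 14 mm (x) by 32 mm (y) by 28 mm high, 117 mm above the rack's underside; best taken across its y width from above. Axes are the rack's: z up, y along its 92 mm length and in the plane of the flat handle, x through the eye.
- rack_eye (a point): Centre of the square eye in the rack's upright flat handle, 29 mm below rack_grip, 88 mm above the rack's underside. Opening 24 mm wide (y) and 24 mm high (z); the plate is 5 mm thick (x), 36 mm wide and solid for 24 mm below the eye. Axes as rack_grip.
- slide_rack: Slide-staining rack, loose, about 0.24 kg, 50 x 92 x 131 mm: a low steel frame with six glass slides, a wire bail and an upright flat handle with eye and grip. The same both ways round. Stands on the dish's floor at the start. Origin at the centre of its underside, axes as rack_grip.
- stand: Drain stand, fixed: grey base plate, pink drip tray on it (rim 44 mm above the worktop), a short rod at the back (+x) carrying a level flat steel peg 12 mm wide (y) and 8 mm high whose free tip points to -x. Origin on the worktop, under the peg, 9 mm outward (-x) of peg_home; z up.
- peg_home (a point): On the peg's top face, 185 mm above the worktop, where the eye shall hang; axes as the stand. Peg tip at x = -46 mm from here, stop disc (34 mm diameter) at x = +19 mm (stops the rack with its eye at +12 mm), boss head and rod from x = +64 mm, up to 36 mm above. Once the rack hangs, the eye's top lies on the peg: rack_eye is 12 mm below this point.
- keeper_pivot (a point): Pivot of the keeper under the peg's tip: x = -39 mm from peg_home, 12 mm below the peg's top face; axes as the stand. The keeper is a steel flap up to 11 mm wide that reaches 30 mm from the pivot and hangs down by its weight. Peg and folded keeper are together 17 mm high, measured down from the peg's top, and fit through the eye.
- keeper (a joint): Keeper angle: 0 hanging straight down (closed), up to 1.5 folded inward under the peg. It swings only inward (+x) and up, never outward. An eye moving inward pushes it up with a very small force; when the eye's centre is more than 32 mm inward of the pivot, the keeper falls back to 0 in front of the eye.
- dish_rim (a point): Centre of the mouth of the staining dish, level with its rim (60 mm above its underside); axes are the dish's: y along its length, z up.
- dish: Staining dish of clear glass, loose but heavy (0.9 kg), 76 mm (x) by 116 mm (y) by 60 mm high outside, walls and floor 4 mm, a small ledge on each short end. Origin at the centre of its underside, axes as dish_rim.
- lid_grip (a point): Centre of the lid's black bar handle: 14 mm (x) by 52 mm (y) by 14 mm high, on two posts, 20 mm clear above the lid's plate; take it across x from above. The plate's underside is 31 mm below this point, so when seated this point is 31 mm above dish_rim. Axes are the lid's: y along its length, z up.
- lid: Steel lid of the dish, loose, about 0.16 kg, lying right way up on the worktop. Plate 82 mm (x) by 122 mm (y), 4 mm thick; under it a 60 x 100 x 5 mm step goes into the dish with 4 mm play on each side; fits either way round. Origin at the centre of the step's underside, axes as lid_grip.
- bottle_amber: Bystander: brown bottle with a black cap, 54 mm diameter, 118 mm high; origin at the centre of its underside.
- tube_rack: Bystander: blue rack of small tubes, 74 x 224 x 47 mm; origin at the centre of its underside.
- neon_rack: Bystander: stack of small orange boxes, 54 x 63 x 90 mm; origin at the centre of its underside.
Mind the look-alikes: they are no part of the job. What is shaped like the slide_rack but blue is not meant.

How it is judged:
By the outcome, as a careful person would: the job done as asked, in the order asked, and still so for the second after the job is handed in, with the robot touching nothing.
It also fails if it takes over 67 s, if anything falls off the work surface, if the arm or the gripper's body presses on something with over 40 N, if the wrist force passes 120 N, or if a joint passes its speed limit or range.

## Working session

There is one attempt and no reset: what is moved stays moved. The work goes in short steps, Python scripts to look and compute and a shell command to move; the robot and the scene stay as the last step left them, time stands still between calls to the robot, and variables do not carry over. Pictures are saved under pics/ and viewed, about 8 in all and at most 12, crops included, and the job is handed in when it is done.

```bash
mkdir -p pics; ls; cat > h.py <<'E'
import numpy as np, cv2
from rig import ctrl, eyes, models
def cap(n,save=None):
    p=eyes.capture(n)
    if save: cv2.imwrite('pics/'+save,p['color'][:,:,::-1])
    return p
def ray(p,uv):
    R=np.array(p['R']);t=np.array(p['t']).ravel()
    d=R.T@np.array([(uv[0]-p['cx'])/p['fx'],(uv[1]-p['cy'])/p['fy'],1.]);return -R.T@t,d/np.linalg.norm(d)
def atz(p,uv,z):
    o,d=ray(p,uv);return o+d*(z-o[2])/d[2]
def tri(obs):
    A=np.zeros((3,3));b=np.zeros(3);L=[]
    for p,uv in obs:
        o,d=ray(p,uv);M=np.eye(3)-np.outer(d,d);A+=M;b+=M@o;L.append((o,d))
    X=np.linalg.solve(A,b);return X,[np.linalg.norm((np.eye(3)-np.outer(d,d))@(X-o)) for o,d in L]
def proj(p,X):
    c=np.array(p['R'])@np.array(X)+np.array(p['t']).ravel();return p['fx']*c[0]/c[2]+p['cx'],p['fy']*c[1]/c[2]+p['cy']
E
python3 - <<'E'
from h import *
np.set_printoptions(precision=1,suppress=True)
P={n:cap(n,n+'0.png') for n in('scene','side','wrist')}
im=np.hstack([P[n]['color'] for n in('scene','side')]); 
for n in P: print(n,-np.array(P[n]['R']).T@np.array(P[n]['t']).ravel(), np.array(P[n]['R'])[2],P[n]['fx'])
for l in ['rack_grip','rack_eye','slide_rack','peg_home','keeper_pivot','stand','dish_rim','dish','lid_grip','lid','bottle_amber','tube_rack','neon_rack']:
    for n in P: print(l,n,[(np.round(d['centre']),round(d['confidence'],2)) for d in models.spot_point(P[n],l)][:4])
print(ctrl.sense(),ctrl.nose_length)
E
```

```text
pics
scene [-408.5  703.1 1361.5] [ 0.5 -0.4 -0.7] 494.0863041462308
side [ 886.8  330.5 1046.6] [-0.4 -0.3 -0.9] 363.7964158598664
wrist [ 86.9 524.6 372.7] [ 0.3 -0.1 -1. ] 266.2905889637982
rack_grip scene [(array([261., 170.]), 0.75), (array([129., 217.]), 0.68), (array([167., 196.]), 0.57), (array([310., 133.]), 0.5)]
rack_grip side [(array([371., 270.]), 0.96), (array([290., 273.]), 0.9), (array([208., 186.]), 0.58)]
rack_grip wrist []
rack_eye scene [(array([262., 172.]), 0.92), (array([168., 206.]), 0.91), (array([130., 224.]), 0.73)]
rack_eye side [(array([208., 194.]), 0.96), (array([332., 315.]), 0.94), (array([288., 281.]), 0.85), (array([366., 274.]), 0.72)]
rack_eye wrist []
slide_rack scene [(array([138., 237.]), 0.96), (array([173., 222.]), 0.88), (array([259., 190.]), 0.7)]
slide_rack side [(array([357., 283.]), 0.8), (array([321., 316.]), 0.58), (array([215., 204.]), 0.57)]
slide_rack wrist []
peg_home scene [(array([302., 128.]), 0.56)]
peg_home side [(array([150., 144.]), 0.62), (array([163., 170.]), 0.24)]
peg_home wrist []
keeper_pivot scene [(array([309., 135.]
[... 733 characters left out ...]
array([233., 233.]), 0.69), (array([301., 246.]), 0.66), (array([337., 206.]), 0.34)]
bottle_amber wrist []
tube_rack scene [(array([226., 280.]), 0.83)]
tube_rack side [(array([336., 203.]), 0.86)]
tube_rack wrist []
neon_rack scene [(array([354., 186.]), 0.57)]
neon_rack side [(array([194., 123.]), 0.57)]
neon_rack wrist []
{'time_s': 2.1, 'joints': array([ 1. ,  0.3,  1.5,  0. ,  1.3, -0.2]), 'dq': array([ 0.,  0.,  0., -0.,  0.,  0.]), 'tau': array([  0. , -41.2, -26. ,  -0. ,   0. ,   0. ]), 'eef_pos': array([161.6, 499.5, 253.3]), 'ee_rot': array([ 0.7, -0.7,  0.1, -0.1]), 'force': array([-0.4, -0. , -0.7]), 'wrist_torque': array([-0., -0.,  0.]), 'grip_width': 0.9958031873193861} 22.0
```

```bash
python3 - <<'E'
import cv2,numpy as np
a=cv2.imread('pics/scene0.png');b=cv2.imread('pics/side0.png')
cv2.imwrite('pics/sceneA.png',cv2.resize(a[80:340,60:400],None,fx=2.3,fy=2.3,interpolation=cv2.INTER_CUBIC))
cv2.imwrite('pics/sideA.png',cv2.resize(b[90:350,110:450],None,fx=2.3,fy=2.3,interpolation=cv2.INTER_CUBIC))
E
```

```text
(no output)
```

View pics/sceneA.png

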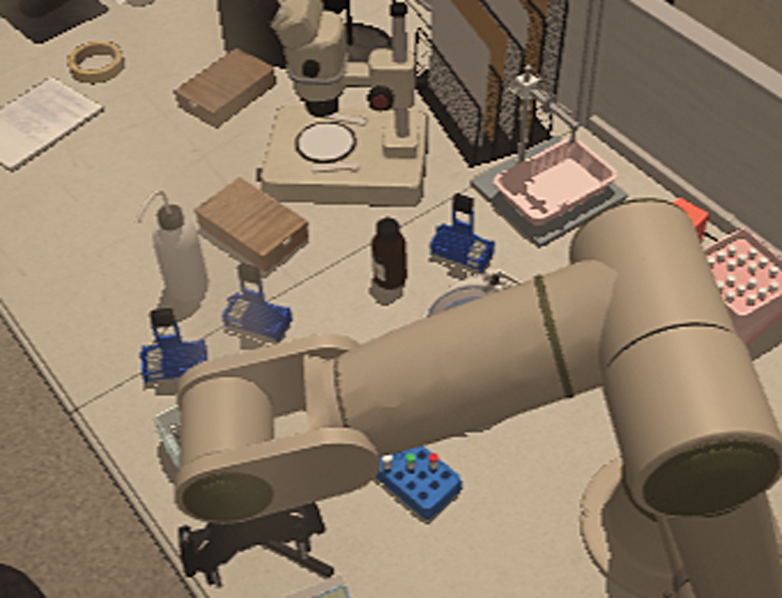

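View pics/sideA.png

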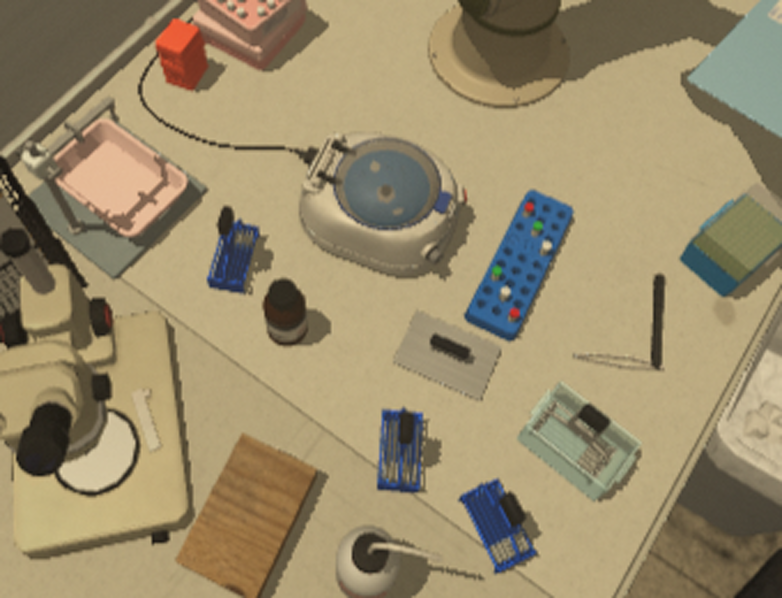

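```bash
python3 - <<'E'
import cv2,numpy as np
a=cv2.imread('pics/scene0.png');b=cv2.imread('pics/side0.png')
A=cv2.resize(a[100:190,255:345],(600,600),interpolation=cv2.INTER_CUBIC)[:, :]
B=cv2.resize(b[110:220,105:215],(600,600),interpolation=cv2.INTER_CUBIC)
cv2.imwrite('pics/stand.png',np.hstack([A,B])[:,:][::1])
im=np.hstack([A,B]);cv2.imwrite('pics/stand.png',cv2.resize(im,(800,400)))
from h import *
np.set_printoptions(precision=1,suppress=True)
s=cap('side');c=cap('scene')
print('grip',atz(s,(371,270),121),'lid',atz(s,(305,238),36),'dishrim',atz(s,(362,275),60),'dish',atz(s,(355,287),0))
print('standS',atz(s,(166,171),0),'standC',atz(c,(302,164),0))
for u in[(150,144),(163,170),(156,137)]:print('side peg',u,atz(s,u,180))
print('scene peg',atz(c,(302,128),185),'kp',atz(c,(309,135),173))
print(tri([(c,(309,135)),(s,(156,137))]),tri([(c,(302,128)),(s,(150,144))]))
w=cap('wrist','wr0.png')
# dish rim corners / lid corners in side crop px
for n,u,z in[('dish',(555,383),60),('dish',(638,442),60),('dish',(597,497),60),('dish',(520,430),60),('lid',(412,312),9),('lid',(501,345),9),('lid',(482,398),9),('lid',(394,362),9),('grip lid',(450,346),36),('grip',(594,418),135)]:
  print(n,atz(s,(u[0]/2.3+110,u[1]/2.3+90),z))
E
```

```text
grip [487. 407. 121.] lid [480.5 212.1  36. ] dishrim [487.8 398.9  60. ] dish [506.3 403.7   0. ]
standS [ 543.5 -301.2    0. ] standC [ 556.8 -312.7    0. ]
side peg (150, 144) [ 562.4 -294.7  180. ]
side peg (163, 170) [ 605.2 -201.6  180. ]
side peg (156, 137) [ 533.5 -298.4  180. ]
scene peg [ 564.4 -301.1  185. ] kp [ 529.6 -304.9  173. ]
(array([ 530.1, -304.8,  172.2]), [np.float64(0.580779961209857), np.float64(0.5807799612099594)]) (array([ 563. , -296.1,  184.8]), [np.float64(3.9680383971604702), np.float64(3.9680383971604942)])
dish [459.1 349.4  60. ]
dish [464.2 463.5  60. ]
dish [549.4 454.7  60. ]
dish [534.9 344.7  60. ]
lid [464.7 147.6   9. ]
lid [433.8 267.8   9. ]
lid [510.  285.7   9. ]
lid [537.2 168.3   9. ]
grip lid [485.7 217.8  36. ]
grip [501.2 402.4 135. ]
```

View pics/stand.png

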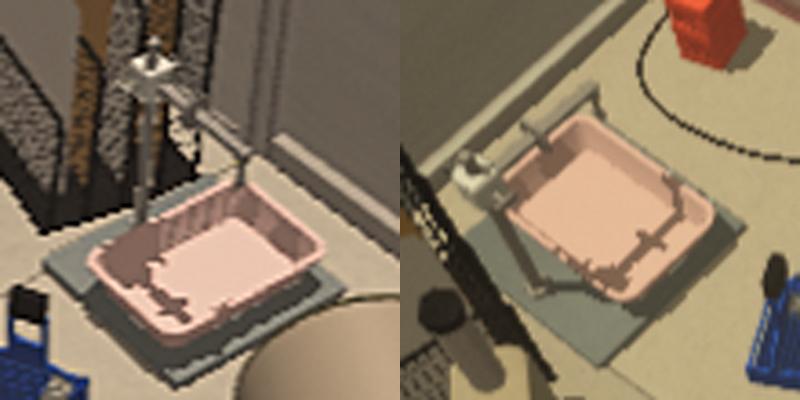

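```bash
cat >> h.py <<'E'
from scipy.spatial.transform import Rotation as Rn
def pose():
    s=ctrl.sense();q=np.array(s['ee_rot']);return np.array(s['eef_pos']),Rn.from_quat(q[[1,2,3,0]]).as_matrix(),s
def go(X,zdir=None):
    "dp and roll to bring TCP to X with jaw axis along horizontal angle zdir (rad, world, mod pi)"
    p,R,s=pose();d=R.T@(np.array(X)-p);r=None
    if zdir is not None:
        z=R[:,2];a=np.arctan2(z[1],z[0]);d_=(zdir-a+np.pi/2)%np.pi-np.pi/2
        r=-d_ if R[2,1]<0 else d_
    print('dp',np.round(d,1),'roll',r,'joint6',round(s['joints'][5],2),'t',round(s['time_s'],2))
E
python3 - <<'E'
from h import *
np.set_printoptions(precision=2,suppress=True)
p,R,s=pose();print(p,R)
c=cv2;w=cap('wrist');Rw=np.array(w['R']);C=-Rw.T@np.array(w['t']).ravel()
print('cam in tool',R.T@(C-p),'axes in tool (rows)',(Rw@R),w['fy'])
s=cap('side');c=cap('scene')
for n,a,b in[('tip',(310.1,134.2),(159.5,134.2)),('disc',(297.3,122.5),(142.7,146.3)),('boss',(288.8,114.6),(125.6,158.1))]:print(n,tri([(c,a),(s,b)]))
print('blue',atz(s,(208,194),88),atz(c,(262,172),88),'bottle',atz(s,(233,233),0),atz(c,(230,203),0))
go([480,400,300],np.pi/2)
E
```

```text
[161.57 499.53 253.27] [[ 0.95 -0.    0.31]
 [-0.31 -0.    0.95]
 [-0.   -1.   -0.  ]]
cam in tool [ -78.75 -119.91    0.93] axes in tool (rows) [[-0.   -0.    1.  ]
 [ 0.95 -0.31  0.  ]
 [ 0.31  0.95  0.  ]] 266.2905889637982
tip (array([ 520.51, -297.86,  184.09]), [np.float64(2.829349239620245), np.float64(2.829349239620303)])
disc (array([ 586.74, -295.32,  197.58]), [np.float64(1.8372571482867701), np.float64(1.8372571482866498)])
boss (array([ 643.81, -305.68,  194.31]), [np.float64(0.5298614288982556), np.float64(0.5298614288982679)])
blue [556.57 -90.89  88.  ] [ 553.9  -105.91   88.  ] bottle [584.78  20.85   0.  ] [569.96  30.19   0.  ]
dp [333.6 -46.7   3.3] roll -0.3128038339157222 joint6 -0.22 t 2.4
```

```bash
python3 -m crank '[{"dp":[15,-10,0],"roll":-0.05,"gripper":0},{"dp":[50,-25,-2],"roll":-0.1,"gripper":0},{"dp":[85,-40,-4],"roll":-0.15,"gripper":0},{"dp":[120,-47,-6],"roll":-0.2,"gripper":0},{"dp":[155,-47,-8],"roll":-0.25,"gripper":0},{"dp":[190,-47,-10],"roll":-0.31,"gripper":0},{"dp":[225,-47,-12],"roll":-0.313,"gripper":0},{"dp":[255,-47,-12],"roll":-0.313,"gripper":0},{"dp":[275,-47,-12],"roll":-0.313,"gripper":0},{"dp":[286,-47,-12],"roll":-0.313,"gripper":0}]'
python3 - <<'E'
from h import *
np.set_printoptions(precision=2,suppress=True)
w=cap('wrist','w1.png');p,R,s=pose();print(p,R,s['joints'])
for l,z in[('rack_grip',121),('rack_eye',92),('slide_rack',4),('dish_rim',60),('dish',0),('lid_grip',36)]:
    for d in models.spot_point(w,l)[:2]:print(l,d['centre'],d['confidence'],atz(w,d['centre'],z))
c=cap('scene','s1.png')
for l,z in[('rack_grip',121),('rack_eye',92),('slide_rack',4),('lid_grip',36),('lid',0),('keeper_pivot',173),('peg_home',185)]:
    for d in models.spot_point(c,l)[:4]:print('scene',l,d['centre'],d['confidence'],atz(c,d['centre'],z))
E
```

```text
time_s: 3.23
eef_pos: [432.1, 398.9, 299.8]
ee_rot: [-0.707, 0.707, -0.001, 0.001]
force: [-0.4, -0.0, 0.3]
grip_width: 1.0
[432.62 398.78 299.67] [[ 1. -0.  0.]
 [-0. -0.  1.]
 [-0. -1. -0.]] [ 0.55  0.43  1.21 -0.    1.5  -1.02]
rack_grip [257.4, 225.5] 0.87 [496.49 399.25 121.  ]
rack_grip [246.4, 314.7] 0.69 [633.07 383.73 121.  ]
rack_eye [261.5, 218.7] 0.92 [500.34 404.72  92.  ]
rack_eye [244.6, 298.3] 0.89 [629.8  379.93  92.  ]
slide_rack [170.7, 267.4] 0.91 [635.84 241.65   4.  ]
slide_rack [245.4, 264.8] 0.9 [630.51 377.27   4.  ]
dish_rim [261.7, 219.3] 0.62 [515.63 405.51  60.  ]
dish_rim [264.6, 204.3] 0.57 [491.98 409.62  60.  ]
dish [263.2, 196.3] 0.96 [500.77 408.83   0.  ]
lid_grip [136.0, 196.5] 0.7 [488.24 213.76  36.  ]
scene rack_grip [131.3, 215.8] 0.85 [638.59 374.69 121.  ]
scene rack_grip [171.4, 195.5] 0.81 [632.96 224.86 121.  ]
scene rack_grip [144.0, 248.7] 0.59 [498.15 408.58 121.  ]
scene rack_grip [226.8, 202.1] 0.4 [492.82  95.97 121.  ]
scene rack_eye [165.4, 201.5] 0.7 [646.6  244.49  92.  ]
scene slide_rack [135.2, 235.3] 0.72 [651.94 376.     4.  ]
scene slide_rack [152.7, 268.9] 0.66 [495.61 399.31   4.  ]
scene slide_rack [228.1, 203.4] 0.61 [569.84  38.73   4.  ]
scene slide_rack [172.0, 223.8] 0.56 [616.15 249.57   4.  ]
scene lid_grip [199.1, 233.5] 0.62 [499.61 211.04  36.  ]
scene lid [200.1, 241.2] 0.61 [494.79 213.66   0.  ]
scene keeper_pivot [309.4, 133.8] 0.66 [ 533.59 -310.54  173.  ]
scene keeper_pivot [304.0, 128.9] 0.47 [ 566.02 -313.66  173.  ]
scene peg_home [300.1, 127.6] 0.89 [ 570.42 -297.18  185.  ]
```

View pics/w1.png

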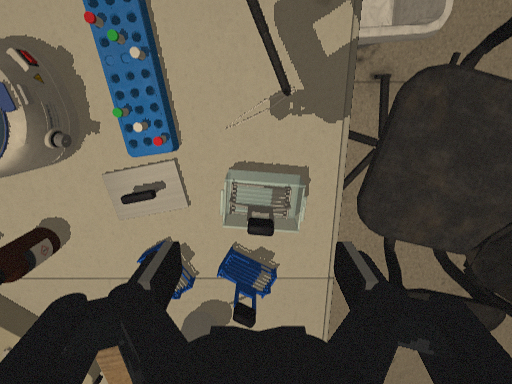

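```bash
python3 - <<'E'
import cv2,numpy as np
a=cv2.imread('pics/w1.png')
A=cv2.resize(a[155:245,205:325],(800,600),interpolation=cv2.INTER_CUBIC)
cv2.imwrite('pics/w1z.png',A)
g=a.max(2)
for n,(r0,r1,c0,c1) in dict(grip=(205,240,240,280),lid=(180,210,110,170)).items():
    m=(g[r0:r1,c0:c1]<60).astype(np.uint8);N,L,S,C=cv2.connectedComponentsWithStats(m)
    k=1+S[1:,4].argmax();print(n,S[k]+[c0,r0,0,0,0],C[k]+[c0,r0],cv2.minAreaRect(np.argwhere(L==k)[:,::-1].astype(np.float32)))
E
```

```text
grip [248 217  26  19 427] [260.47306792 226.20843091] ((20.46685028076172, 21.129833221435547), (25.648712158203125, 17.23929786682129), 3.012787342071533)
lid [121 189  35  15 310] [138.38064516 196.18387097] ((28.173076629638672, 15.865385055541992), (9.60969066619873, 34.90867233276367), 78.69007110595703)
```

View pics/w1z.png

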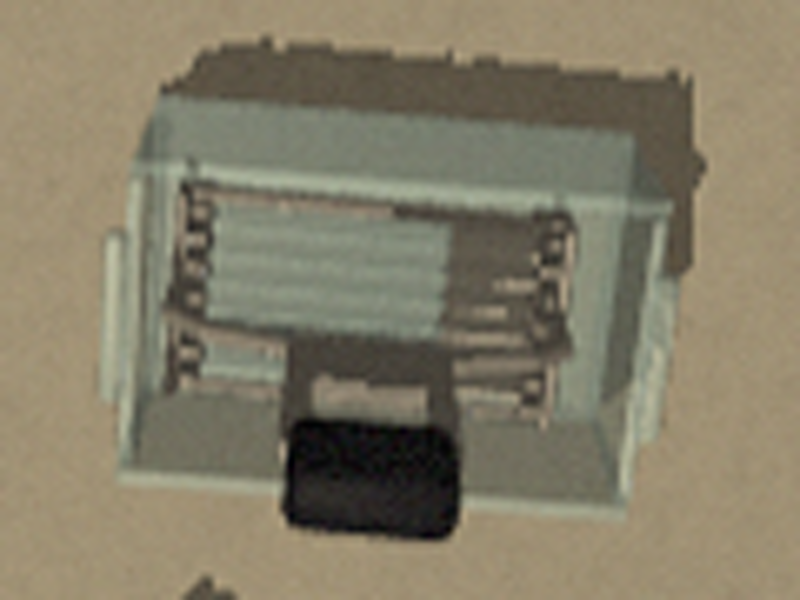

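```bash
python3 - <<'E'
from h import *
np.set_printoptions(precision=1,suppress=True)
w=cap('wrist')
f=lambda u:(205+u[0]/6.667,155+u[1]/6.667)
c=np.array([atz(w,f(u),60) for u in[(135,160),(670,205),(628,518),(120,480)]]);print(c,c.mean(0))
for a,b in[(0,1),(3,2)]:d=c[b]-c[a];print('yaw',np.degrees(np.arctan2(-d[0],d[1])),np.linalg.norm(d))
e=np.array([atz(w,f(u),135) for u in[(288,533),(460,540)]]);print('far top edge',e,e.mean(0),e[1]-e[0])
b=np.array([atz(w,f(u),107) for u in[(292,418),(460,425)]]);print('near bottom edge',b,b.mean(0))
r=np.array([atz(w,f(u),z) for u,z in[((180,185),20),((572,210),20),((552,425),20),((165,390),20)]]);print('rack frame z20?',r,r.mean(0))
l=np.array([atz(w,u,36) for u in[(122,201),(156,191)]]);print('lid',l,l.mean(0),'blob',atz(w,(138.4,196.2),36),np.degrees(np.arctan2(l[1,1]-l[0,1],l[1,0]-l[0,0])))
for u in[(102,175),(176,159),(189,206),(117,222)]:print(atz(w,u,9))
E
```

```text
[[452.1 355.5  60. ]
 [461.9 468.7  60. ]
 [535.6 463.5  60. ]
 [526.3 349.5  60. ]] [493.9 409.3  60. ]
yaw -4.946273203500717 113.57957628154949
yaw -4.667953987380157 114.37982052426946
far top edge [[500.3 389.7 135. ]
 [501.6 420.5 135. ]] [500.9 405.1 135. ] [ 1.4 30.8  0. ]
near bottom edge [[490.3 389.7 107. ]
 [491.7 422.  107. ]] [491.  405.8 107. ]
rack frame z20? [[469.3 360.9  20. ]
 [475.4 453.2  20. ]
 [530.7 450.5  20. ]
 [521.5 355.7  20. ]] [499.2 405.1  20. ]
lid [[494.  192.5  36. ]
 [477.8 246.7  36. ]] [485.9 219.6  36. ] blob [486.2 218.8  36. ] 106.68131950151434
[459.9 152.9   9. ]
[434.  273.3   9. ]
[512.8 287.4   9. ]
[541.9 163.4   9. ]
```

```bash
python3 - <<'E'
from h import *
go([496,405.5,131],np.radians(85.7))
E
```

```text
dp [ 66.  169.3   5.4] roll 0.07527530765866852 joint6 -1.02 t 4.03
```

```bash
python3 -m crank '[{"dp":[20,0,2],"roll":0.02,"gripper":0},{"dp":[43,15,4],"roll":0.05,"gripper":0},{"dp":[60,40,5],"roll":0.075,"gripper":0},{"dp":[66,70,5.4],"roll":0.075,"gripper":0},{"dp":[66,100,5.4],"roll":0.075,"gripper":0},{"dp":[66,125,5.4],"roll":0.075,"gripper":0},{"dp":[66,145,5.4],"roll":0.075,"gripper":0},{"dp":[66,160,5.4],"roll":0.075,"gripper":0},{"dp":[66,169,5.4],"roll":0.075,"gripper":0},{"dp":[66,169,5.4],"roll":0.075,"gripper":0}]' 40
python3 - <<'E'
from h import *
w=cap('wrist');s=cap('side','sd2.png');c=cap('scene','sc2.png')
for p,n in((s,'side'),(c,'scene')):
  print(n,[np.round(proj(p,X),1) for X in([496,405.5,121],pose()[0])])
a=s['color'][220:330,310:420,::-1];b=w['color'][130:384,120:400,::-1]
cv2.imwrite('pics/v2.png',np.hstack([cv2.resize(a,(400,400),interpolation=cv2.INTER_CUBIC),cv2.resize(b,(400,400))]));print(pose()[0])
E
```

```text
time_s: 4.87
eef_pos: [495.4, 405.1, 129.4]
ee_rot: [-0.706, 0.707, -0.027, 0.025]
force: [-0.8, -0.1, 0.5]
grip_width: 0.999
side [array([368.8, 272.4]), array([370.1, 271.3])]
scene [array([145.2, 248.6]), array([144.5, 246.4])]
[496.49484    405.77228408 132.56482791]
```

View pics/v2.png

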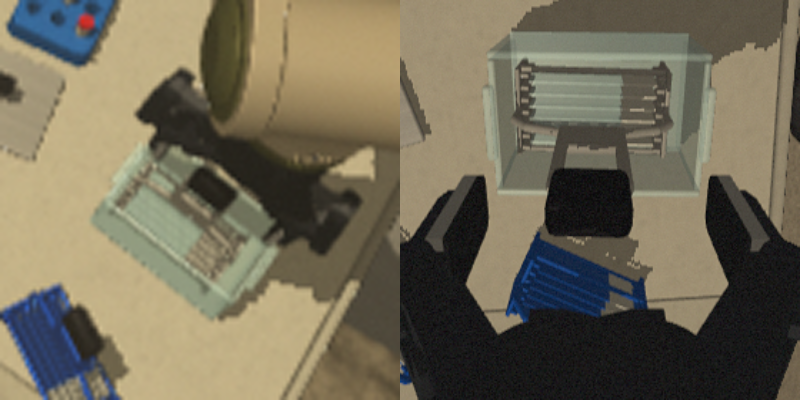

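```bash
python3 -m crank '[{"dp":[0,0,0],"roll":0,"gripper":255},{"dp":[0,0,0],"roll":0,"gripper":255},{"dp":[0,0,0],"roll":0,"gripper":255},{"dp":[0,0,0],"roll":0,"gripper":255},{"dp":[0,0,0],"roll":0,"gripper":255},{"dp":[0,0,0],"roll":0,"gripper":255},{"dp":[0,0,0],"roll":0,"gripper":255},{"dp":[0,0,0],"roll":0,"gripper":255}]' 40
python3 -m crank '[{"dp":[0,-4,0],"roll":0,"gripper":255},{"dp":[0,-8,0],"roll":0,"gripper":255},{"dp":[0,-14,0],"roll":0,"gripper":255},{"dp":[0,-20,0],"roll":0,"gripper":255},{"dp":[0,-27,0],"roll":0,"gripper":255},{"dp":[0,-34,0],"roll":0,"gripper":255},{"dp":[0,-38,0],"roll":0,"gripper":255},{"dp":[0,-40,0],"roll":0,"gripper":255},{"dp":[0,-40,0],"roll":0,"gripper":255}]'
python3 - <<'E'
from h import *
w=cap('wrist');s=cap('side')
a=s['color'][220:330,310:420,::-1];b=w['color'][130:384,120:400,::-1]
cv2.imwrite('pics/v3.png',np.hstack([cv2.resize(a,(400,400),interpolation=cv2.INTER_CUBIC),cv2.resize(b,(400,400))]));print(pose()[0],pose()[2]['force'],pose()[2]['wrist_torque'])
E
```

```text
time_s: 5.68
eef_pos: [496.2, 405.3, 131.8]
ee_rot: [-0.707, 0.707, -0.026, 0.027]
force: [0.6, -3.7, 5.5]
grip_width: 0.376
time_s: 6.43
eef_pos: [496.1, 405.6, 171.9]
ee_rot: [0.707, -0.706, 0.026, -0.027]
force: [-0.3, 0.2, -2.3]
grip_width: 0.38
[495.90247636 405.45735664 171.05145205] [ 0.71220635 -0.09089079 -2.02458487] [-0.02216917 -0.01962518 -0.03587205]
```

View pics/v3.png

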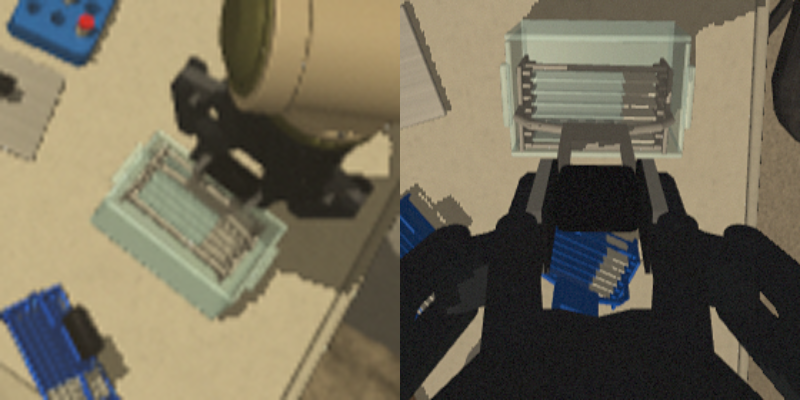

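```bash
python3 - <<'E'
from h import *
go([560,-180,330],np.pi/2); go([520,300,300],np.pi/2)
E
```

```text
dp [ 107.6 -158.8 -579.1] roll -0.07481608156365516 joint6 -0.99 t 6.53
dp [  31.9 -128.9 -103.4] roll -0.07481608156365516 joint6 -0.99 t 6.53
```

```bash
python3 -m crank '[{"dp":[0,-8,0],"roll":0,"gripper":255},{"dp":[0,-22,0],"roll":0,"gripper":255},{"dp":[0,-42,0],"roll":0,"gripper":255},{"dp":[0,-65,0],"roll":-0.01,"gripper":255},{"dp":[2,-88,-4],"roll":-0.02,"gripper":255},{"dp":[5,-108,-14],"roll":-0.04,"gripper":255},{"dp":[10,-123,-30],"roll":-0.055,"gripper":255},{"dp":[15,-132,-50],"roll":-0.075,"gripper":255},{"dp":[20,-138,-75],"roll":-0.075,"gripper":255},{"dp":[25,-140,-102],"roll":-0.075,"gripper":255}]'
python3 -m crank '[{"dp":[3,0,-27],"roll":0,"gripper":255},{"dp":[6,-2,-56],"roll":0,"gripper":255},{"dp":[9,-4,-86],"roll":0,"gripper":255},{"dp":[12,-6,-116],"roll":0,"gripper":255},{"dp":[15,-8,-146],"roll":0,"gripper":255},{"dp":[18,-10,-176],"roll":0,"gripper":255},{"dp":[21,-12,-206],"roll":0,"gripper":255},{"dp":[24,-14,-236],"roll":0,"gripper":255},{"dp":[27,-16,-266],"roll":0,"gripper":255},{"dp":[30,-18,-294],"roll":0,"gripper":255}]'
python3 -m crank '[{"dp":[2,0,-26],"roll":0,"gripper":255},{"dp":[4,0,-52],"roll":0,"gripper":255},{"dp":[5,0,-78],"roll":0,"gripper":255},{"dp":[6,0,-102],"roll":0,"gripper":255},{"dp":[8,0,-124],"roll":0,"gripper":255},{"dp":[9,0,-144],"roll":0,"gripper":255},{"dp":[10,0,-160],"roll":0,"gripper":255},{"dp":[10,0,-172],"roll":0,"gripper":255},{"dp":[10,0,-180],"roll":0,"gripper":255},{"dp":[10,0,-182],"roll":0,"gripper":255}]'
python3 - <<'E'
from h import *
for _ in range(4): w=cap('wrist','w4.png')
cv2.imwrite('pics/w4b.png',cv2.resize(w['color'][:,:,::-1],(800,600)))
s=cap('side');c=cap('scene')
for l in['keeper_pivot','peg_home','stand','rack_eye','rack_grip']:
    o={}
    for n,p in(('w',w),('s',s),('c',c)):
        for d in models.spot_point(p,l)[:2]:print(l,n,np.round(d['centre'],1),round(d['confidence'],2),np.round(atz(p,d['centre'],dict(keeper_pivot=173,peg_home=185,stand=0,rack_eye=172,rack_grip=200)[l]),1))
p,R,st=pose();print(p,R.round(3),st['grip_width'],st['force'])
E
```

```text
time_s: 7.37
eef_pos: [513.4, 301.3, 312.7]
ee_rot: [0.707, -0.707, -0.001, -0.0]
force: [1.0, 0.5, -2.3]
grip_width: 0.377
time_s: 8.2
eef_pos: [543.2, 6.3, 329.9]
ee_rot: [-0.707, 0.707, 0.0, 0.0]
force: [-0.0, 0.5, -2.2]
grip_width: 0.378
time_s: 9.03
eef_pos: [553.3, -174.9, 329.2]
ee_rot: [0.707, -0.707, 0.0, -0.0]
force: [-0.5, 0.6, -1.9]
grip_width: 0.375
keeper_pivot w [129.5 157.6] 0.68 [ 529.  -307.1  173. ]
keeper_pivot s [155.9 133.6] 0.71 [ 521.6 -312.7  173. ]
keeper_pivot c [309.2 133.3] 0.58 [ 536.1 -311.9  173. ]
peg_home w [129.4 191.1] 0.7 [ 562.1 -306.6  185. ]
peg_home w [119.    0.7] 0.55 [ 392.5 -290.2  185. ]
peg_home s [147.7 144.5] 0.77 [ 569.6 -295.2  185. ]
stand w [180.4 156. ] 0.77 [ 560.1 -304.     0. ]
stand s [304.8 244.5] 0.69 [484.  218.8   0. ]
stand c [302.  164.2] 0.82 [ 556.  -311.9    0. ]
stand c [308.2 131.3] 0.56 [ 685.5 -465.     0. ]
rack_eye w [315.3 160.8] 0.86 [ 532.4 -111.7  172. ]
rack_eye w [258.  231.2] 0.71 [ 614.9 -172.1  172. ]
rack_eye s [206.1 193.6] 0.95 [587.7 -58.9 172. ]
rack_eye s [174.4 137.8] 0.67 [ 499.5 -258.   172. ]
rack_eye c [169.3 202.5] 0.91 [568.7 265.9 172. ]
rack_eye c [130.3 222.8] 0.8 [572.7 404.4 172. ]
rack_grip w [253.9 254.8] 0.85 [ 628.7 -176.5  200. ]
rack_grip w [315.1 166. ] 0.66 [ 531.6 -117.7  200. ]
rack_grip s [286.2 274.8] 0.92 [650.5 246.  200. ]
rack_grip s [208.8 189.1] 0.86 [582.5 -49.5 200. ]
rack_grip c [132.4 216. ] 0.89 [569.1 393.4 200. ]
rack_grip c [168.9 195.9] 0.85 [570.1 262.4 200. ]
[ 553.3982842  -174.09600558  329.30684603] [[ 1.  0. -0.]
 [ 0. -0.  1.]
 [ 0. -1. -0.]] 0.37591491348134054 [-0.18656007  0.41448553 -1.76057918]
```

View pics/w4b.png

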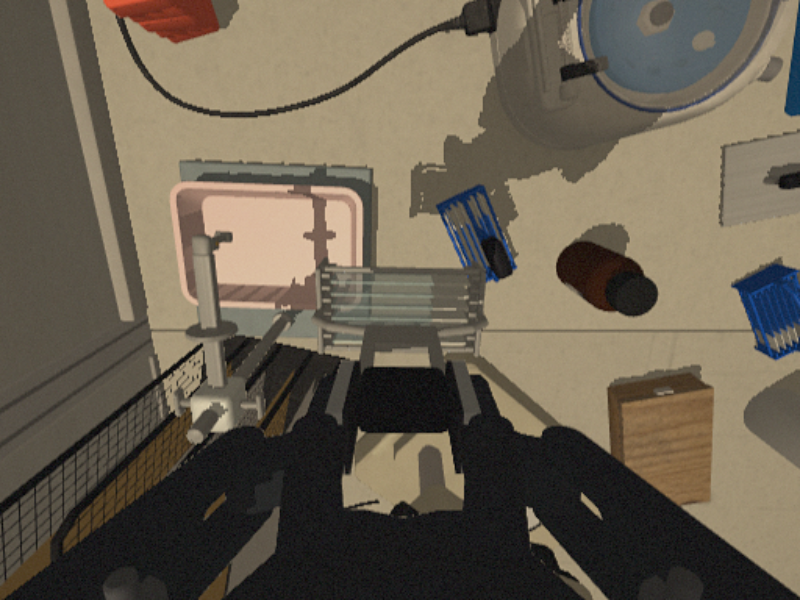

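```bash
python3 - <<'E'
from h import *
np.set_printoptions(precision=1,suppress=True,linewidth=200)
a=cv2.imread('pics/w4.png').astype(int)
d=a[:,:,2]-a[:,:,0]
for r in range(146,216,4): print(r,d[r,112:156])
E
```

```text
146 [68 64 70 32 33 31 29 32 34 31 33 33 35 32 35 32 33 32 35 62 60 63 60 60 60 61 63 60 61 60 61 61 60 63 61 62 61 59 63 62 59 62 59 60]
150 [67 65 67 56 32 31 29 35 34 30 31 30 29 26 23 18 23 23 19 29 47 48 61 64 63 33 25 17 19 15 13 13 15 16 13 11 20 62 63 59 60 58 59 61]
154 [66 69 65 68 30 34 30 34 32 31 31 27 32 33 28 29 33 33 27 27 24 18 12 12  9 11 29 27  8  8 20 21 18 19 21 18 40 61 60 61 61 58 62 61]
158 [58 65 65 65 54 28 33 35 34 40 39 28 30 30 31 31 35 34 29 30 27 22 14 13 16  9  8 13 45 59 62 58 59 61 59 61 58 59 58 61 59 58 59 57]
162 [46 63 65 66 68 35 37 39 37 36 41 31 22 26 27 31 29 29 31 29 27 18 14 11 36 59 63 59 59 59 57 58 56 59 58 59 58 60 56 61 60 55 59 59]
166 [44 55 64 64 64 54 35 38 38 37 38 32 29 30 32 36 34 32 33 34 34 32 18 11 14 32 62 61 59 58 58 62 61 58 57 58 59 59 59 60 58 57 60 60]
170 [42 46 67 66 59 66 39 37 37 38 39 36 29 30 33 35 34 38 35 35 35 35 23 15 10 18 62 58 59 58 60 58 60 59 57 61 59 59 57 58 61 58 59 55]
174 [46 46 55 65 66 64 57 32 33 30 33 34 30 33 29 35 31 33 37 36 39 34 30 18  9 16 38 63 60 60 59 59 60 56 57 54 56 61 59 55 58 57 58 
[... 683 characters left out ...]
 61 61 61]
198 [47 48 47 48 48 44 46 44 44 46 44 47 45 47 12 24 31 30 33 33 34 32 33 33 38 25 14  8 14 11 13 14 14 13 14 16 12 14 13 12 14 15 12 17]
202 [45 42 46 46 47 46 45 46 46 46 46 46 45 50 33 14 33 33 34 33 32 29 34 33 35 30 22 10 13 12 14 12 15 15 15 14 12 12 15 10 13 13 15 16]
206 [47 44 45 46 47 46 47 46 48 49 47 48 46 49 41 10 23 33 33 33 32 34 32 30 34 35 19 10 13 18 12 18 14 11 13 12 13 12 14 15 16 17 14 15]
210 [40 41 45 42 39 43 40 36 22 12 15 15 14 13 14 14 11 24 26 27 14 13 12 11 15 15 16 12 14 13 13 13 11 13 11 15 11 17 12 13 14 13 16 13]
214 [45 46 47 44 42 47 37 21 21 15 16 10 17 13 11 16 16 17 13 14 14 16 14 12 13 10 11 10 14 17 17 18 16 17 19 15 14 27 11  9 11  9 12  8]
```

```bash
python3 - <<'E'
from h import *
np.set_printoptions(precision=1,suppress=True)
w=cap('wrist')
L=[(122.8,158),(123.2,166),(124.3,174),(126.5,194),(127.7,204)];Rr=[(132.7,158),(133.5,166),(134.8,174),(135.7,186),(136.7,194),(137.5,204)]
for E in(L,Rr):
    P=np.array([atz(w,u,185) for u in E]);print(P[:,:2].tolist());k=np.polyfit(P[:,0],P[:,1],1);print('yaw',np.degrees(np.arctan(k[0])),'y at 567',np.polyval(k,567))
print('tip',atz(w,(128,151.5),185),'disc top',atz(w,(134,208.5),198), 'disc lft/right ends',atz(w,(119.5,210.5),181),atz(w,(152.5,211),181))
P=[atz(w,u,0) for u in[(180/1.5625,162/1.5625),(373/1.5625,168/1.5625)]];print('base',P)
T=[atz(w,(u[0]/1.5625,u[1]/1.5625),44) for u in[(180,183),(352,188)]];print('tray',T)
# gripped rack check: bottom frame edge ends & grip
print('eye expected px',proj(w,pose()[0]+[0,0,-39]))
print('rack bottom corners px', [np.round(np.array(proj(w,pose()[0]+np.array([x,y,-127+z])))*1.5625) for x,y,z in[(-25,-46,0),(-25,46,0),(-25,-46,30),(-25,46,30)]])
print(pose()[2]['time_s'])
E
```

```text
[[526.947029458944, -308.66228546826926], [535.145378405864, -309.5437916650279], [543.5015795754039, -309.7262491499245], [565.1166061659593, -310.77476982260043], [576.3303917298686, -311.2125979482958]]
yaw -2.771308509335368 y at 567 -310.8354913683292
[[526.9388087080459, -298.72687525099525], [535.1366938304467, -299.1080130805911], [543.4925885589873, -298.9850336247706], [556.3345916582891, -299.8859557644993], [565.1075212406505, -300.08212278300226], [576.3214857591689, -300.81050738833824]]
yaw -2.3633583018117457 y at 567 -300.2784543352369
tip [ 520.4 -302.5  185. ] disc top [ 576.2 -298.8  198. ] disc lft/right ends [ 585.4 -323.3  181. ] [ 586.  -287.6  181. ]
base [array([ 475.3, -401.6,   -0. ]), array([ 481. , -203.8,    0. ])]
tray [array([ 494. , -382.4,   44. ]), array([ 498.5, -221. ,   44. ])]
eye expected px (np.float64(256.58694432560566), np.float64(228.92817468872022))
rack bottom corners px [array([325., 255.]), array([478., 255.]), array([315., 267.]), array([487., 267.])]
10.1333
```

```bash
python3 -m crank '[{"dp":[-5,0,-8],"roll":0.005,"gripper":255},{"dp":[-15,0,-24],"roll":0.01,"gripper":255},{"dp":[-30,0,-48],"roll":0.015,"gripper":255},{"dp":[-45,0,-74],"roll":0.02,"gripper":255},{"dp":[-57,5,-98],"roll":0.02,"gripper":255},{"dp":[-66,20,-116],"roll":0.02,"gripper":255},{"dp":[-71,40,-126],"roll":0.02,"gripper":255},{"dp":[-73,60,-130],"roll":0.02,"gripper":255},{"dp":[-73,80,-130],"roll":0.02,"gripper":255},{"dp":[-73,95,-130],"roll":0.02,"gripper":255}]'
python3 -m crank '[{"dp":[0,8,0],"roll":0,"gripper":255},{"dp":[0,15,0],"roll":0,"gripper":255},{"dp":[0,19,0],"roll":0,"gripper":255},{"dp":[0,19,0],"roll":0,"gripper":255},{"dp":[0,19,0],"roll":0,"gripper":255},{"dp":[0,19,0],"roll":0,"gripper":255}]'
python3 - <<'E'
from h import *
np.set_printoptions(precision=1,suppress=True)
Q=[]
for i in range(8):
    w=cap('wrist','w5.png');Q.append(pose()[0])
p=np.mean(Q,0);print(p,np.std(Q,0),pose()[2]['time_s'])
s=cap('side','sd5.png');c=cap('scene','sc5.png')
E_=p+[0,0,-39];print('eye assumed',E_)
for n,q in(('c',c),('s',s)):
    print(n,'eye px',proj(q,E_),'tip px',proj(q,[520.5,-303.8,181]), [(d['centre'],d['confidence']) for d in models.spot_point(q,'rack_eye')][:4])
def crop(q,k):
    x,y=map(int,proj(q,E_+[20,0,0]));return cv2.resize(q['color'][y-40:y+40,x-40:x+40,::-1],(400,400),interpolation=cv2.INTER_CUBIC)
cv2.imwrite('pics/v5.png',np.hstack([crop(c,0),crop(s,0)]))
E
```

```text
time_s: 10.97
eef_pos: [479.4, -304.7, 232.6]
ee_rot: [0.707, -0.707, 0.008, -0.007]
force: [0.3, 0.1, -1.1]
grip_width: 0.376
time_s: 11.47
eef_pos: [480.7, -304.3, 216.1]
ee_rot: [-0.707, 0.707, -0.007, 0.007]
force: [-1.1, -0.3, -1.4]
grip_width: 0.38
[ 480.5 -304.1  215.7] [0.1 0.  0.2] 11.8667
eye assumed [ 480.5 -304.1  176.7]
c eye px (np.float64(318.3150843666974), np.float64(141.42264111835493)) tip px (np.float64(310.6944952481887), np.float64(134.7564454480618)) [([315.6, 139.8], 0.89), ([261.4, 174.1], 0.74), ([167.0, 203.7], 0.73), ([129.9, 223.0], 0.66)]
s eye px (np.float64(167.15046946759918), np.float64(125.49880998321792)) tip px (np.float64(157.67398610703697), np.float64(133.12302176852546)) [([168.5, 125.5], 0.89), ([329.7, 314.3], 0.87), ([207.1, 192.1], 0.64), ([285.0, 277.1], 0.56)]
```

View pics/v5.png

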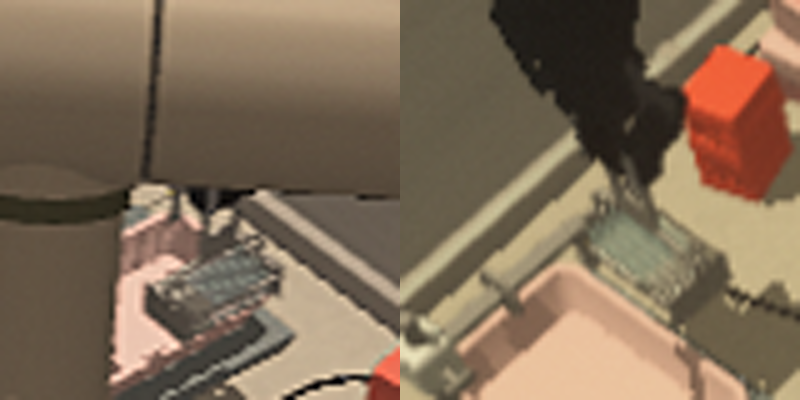

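```bash
python3 -m crank '[{"dp":[5,0,0],"roll":0,"gripper":255},{"dp":[12,0,0],"roll":0,"gripper":255},{"dp":[19,0,0],"roll":0,"gripper":255},{"dp":[25,0,0],"roll":0,"gripper":255},{"dp":[30,0,0],"roll":0,"gripper":255},{"dp":[34,0,0],"roll":0,"gripper":255},{"dp":[37,0,0],"roll":0,"gripper":255},{"dp":[40,0,0],"roll":0,"gripper":255},{"dp":[43,0,0],"roll":0,"gripper":255}]'
python3 -m crank '[{"dp":[2,0,0],"roll":0,"gripper":255},{"dp":[4,0,0],"roll":0,"gripper":255}]'
python3 - <<'E'
from h import *
for i in range(3): w=cap('wrist','w6.png');s=cap('side','sd6.png');p,R,st=pose();print(p.round(1),st['force'].round(2),st['wrist_torque'].round(3))
cv2.imwrite('pics/v6.png',np.hstack([cv2.resize(w['color'][120:320,150:350,::-1],(400,400),interpolation=cv2.INTER_CUBIC),cv2.resize(s['color'][85:165,115:195,::-1],(400,400),interpolation=cv2.INTER_CUBIC)]))
E
```

```text
time_s: 12.82
eef_pos: [523.6, -304.9, 215.2]
ee_rot: [0.707, -0.707, 0.007, -0.007]
force: [-0.5, -0.1, -1.8]
grip_width: 0.374
time_s: 12.98
eef_pos: [527.5, -305.0, 215.3]
ee_rot: [0.707, -0.707, 0.007, -0.007]
force: [0.1, -0.1, -2.2]
grip_width: 0.38
[ 527.5 -305.   215.2] [-0.72  0.7  -2.39] [-0.054  0.025 -0.002]
[ 527.4 -305.   215.2] [-1.03 -0.38 -2.64] [ 0.007  0.043 -0.013]
[ 527.3 -305.   215.3] [-0.28 -0.04 -1.96] [0.055 0.013 0.022]
```

View pics/v6.png

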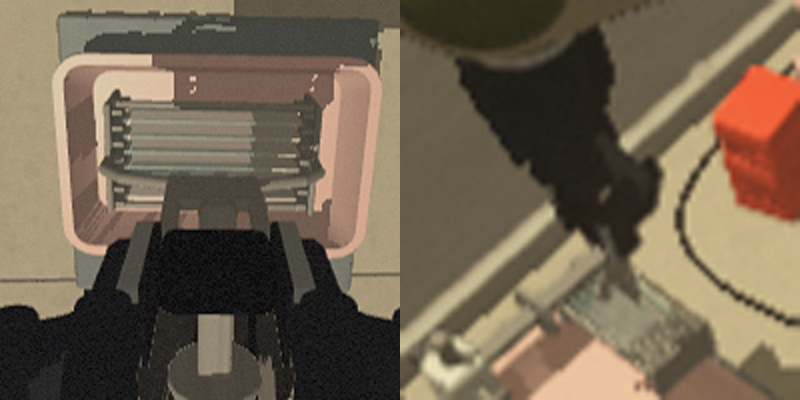

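```bash
python3 -m crank '[{"dp":[3,0,0],"roll":0,"gripper":255},{"dp":[7,0,0],"roll":0,"gripper":255},{"dp":[12,0,0],"roll":0,"gripper":255},{"dp":[17,0,0],"roll":0,"gripper":255},{"dp":[22,0,-0.5],"roll":0,"gripper":255},{"dp":[27,0,-0.5],"roll":0,"gripper":255},{"dp":[32,0,-1],"roll":0,"gripper":255},{"dp":[36,0,-1],"roll":0,"gripper":255},{"dp":[39,0,-1],"roll":0,"gripper":255},{"dp":[41,0,-1],"roll":0,"gripper":255}]'
python3 - <<'E'
from h import *
for i in range(3): w=cap('wrist','w7.png');s=cap('side','sd7.png');p,R,st=pose();print(p.round(1),st['force'].round(2),st['wrist_torque'].round(3))
E
```

```text
time_s: 14.12
eef_pos: [568.8, -306.8, 215.2]
ee_rot: [0.707, -0.707, 0.007, -0.007]
force: [-0.7, 0.3, -1.7]
grip_width: 0.376
[ 568.6 -306.8  215.2] [-0.62  0.14 -0.47] [0.023 0.042 0.055]
[ 568.3 -306.8  215.3] [-0.48 -0.1  -2.14] [ 0.045 -0.079 -0.014]
[ 568.3 -306.8  215.4] [-0.98  0.04 -2.79] [0.009 0.032 0.033]
```

```bash
python3 -m crank '[{"dp":[0,1,0],"roll":0,"gripper":255},{"dp":[0,2,0],"roll":0,"gripper":255},{"dp":[0,2.5,0],"roll":0,"gripper":255},{"dp":[0,2.5,0],"roll":0,"gripper":255}]'
python3 - <<'E'
from h import *
F=[]
for i in range(6): w=cap('wrist','w8.png');p,R,st=pose();F.append(np.r_[p,st['force']])
print(np.mean(F,0).round(2),st['time_s'])
E
```

```text
time_s: 14.75
eef_pos: [568.3, -306.8, 212.6]
ee_rot: [0.707, -0.707, 0.007, -0.007]
force: [0.1, -1.0, -2.1]
grip_width: 0.377
[ 5.6838e+02 -3.0682e+02  2.1281e+02  1.0000e-01  1.1000e-01 -2.1000e+00] 15.05
```

```bash
python3 -m crank '[{"dp":[0,1,0],"roll":0,"gripper":255},{"dp":[0,1,0],"roll":0,"gripper":255}]'; python3 -m crank '[{"dp":[0,1,0],"roll":0,"gripper":255},{"dp":[0,1,0],"roll":0,"gripper":255},{"dp":[0,1,0],"roll":0,"gripper":255}]'
python3 - <<'E'
from h import *
F=[]
for i in range(6): w=cap('wrist','w8.png');s=cap('side','sd8.png');p,R,st=pose();F.append(np.r_[p,st['force']])
print(np.mean(F,0).round(2),st['time_s'])
cv2.imwrite('pics/v8.png',np.hstack([cv2.resize(w['color'][120:320,150:350,::-1],(400,400),interpolation=cv2.INTER_CUBIC),cv2.resize(s['color'][95:175,115:195,::-1],(400,400),interpolation=cv2.INTER_CUBIC)]))
E
```

```text
time_s: 15.22
eef_pos: [568.5, -306.9, 212.1]
ee_rot: [-0.707, 0.707, -0.007, 0.007]
force: [-0.9, -0.1, 0.1]
grip_width: 0.376
time_s: 15.47
eef_pos: [568.5, -306.9, 211.9]
ee_rot: [-0.707, 0.707, -0.007, 0.007]
force: [-1.2, 1.5, 5.5]
grip_width: 0.378
[ 568.53 -306.88  211.93   -1.59    1.49    5.24] 16.0667
```

```bash
python3 -m crank '[{"dp":[0,-0.7,0],"roll":0,"gripper":255},{"dp":[0,-0.7,0],"roll":0,"gripper":150},{"dp":[0,-0.7,0],"roll":0,"gripper":135},{"dp":[0,-0.7,0],"roll":0,"gripper":115},{"dp":[0,-0.7,0],"roll":0,"gripper":90},{"dp":[0,-0.7,0],"roll":0,"gripper":60},{"dp":[0,-0.7,0],"roll":0,"gripper":60},{"dp":[0,-0.7,0],"roll":0,"gripper":60}]'
python3 -m crank '[{"dp":[0,-5,0],"roll":0,"gripper":60},{"dp":[0,-15,0],"roll":0,"gripper":60},{"dp":[0,-30,0],"roll":0,"gripper":60},{"dp":[0,-50,0],"roll":0,"gripper":60},{"dp":[0,-70,0],"roll":0,"gripper":60},{"dp":[0,-90,0],"roll":0,"gripper":60},{"dp":[0,-105,0],"roll":0,"gripper":60},{"dp":[0,-115,0],"roll":0,"gripper":60},{"dp":[0,-120,0],"roll":0,"gripper":60}]'
python3 - <<'E'
from h import *
w=cap('wrist','w9.png');s=cap('side','sd9.png');c=cap('scene','sc9.png');p,R,st=pose();print(p.round(1))
cv2.imwrite('pics/v9.png',np.hstack([cv2.resize(w['color'][100:300,150:350,::-1],(400,400),interpolation=cv2.INTER_CUBIC),cv2.resize(s['color'][95:175,115:195,::-1],(400,400),interpolation=cv2.INTER_CUBIC)]))
f=lambda n,X:(np.array(proj(w,X))-[150,100])*2 if n=='w' else (np.array(proj(s,X))-[115,95])*5+[400,0]
for nm,X in dict(tip=[520.5,-303.8,185],kp=[527.5,-304,173],kend=[527.5,-304,143],eye=[568,-306,173],grip=[568,-306,202],home=[567,-305.5,185]).items():print(nm,f('w',X).round(),f('s',X).round())
E
```

```text
time_s: 16.73
eef_pos: [568.4, -306.8, 211.5]
ee_rot: [-0.707, 0.707, -0.007, 0.007]
force: [-0.2, -0.0, -0.6]
grip_width: 0.763
time_s: 17.48
eef_pos: [568.5, -306.9, 333.7]
ee_rot: [-0.706, 0.708, -0.006, 0.008]
force: [0.2, 0.0, 0.7]
grip_width: 0.763
[ 568.3 -306.8  331.1]
tip [219.  71.] [612. 186.]
kp [218.  82.] [608. 206.]
kend [218.  75.] [620. 236.]
eye [216. 157.] [558. 249.]
grip [216. 172.] [544. 219.]
home [217. 161.] [554. 236.]
```

View pics/v9.png

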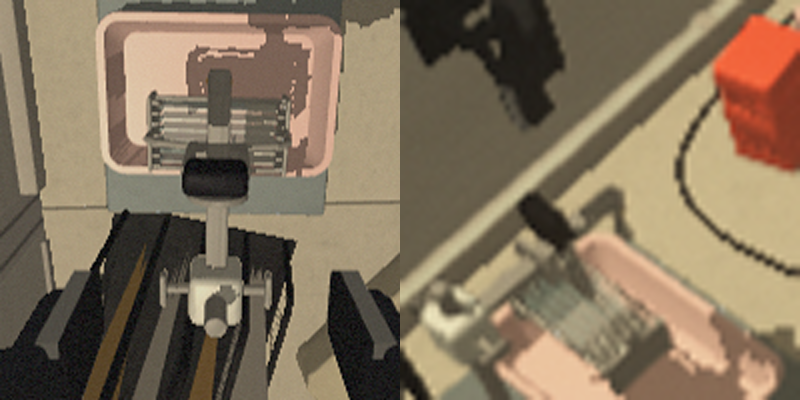

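```bash
python3 -m crank '[{"dp":[-1,-2,12],"roll":0.05,"gripper":0},{"dp":[-4,-4,36],"roll":0.15,"gripper":0},{"dp":[-9,-4,68],"roll":0.25,"gripper":0},{"dp":[-14,-4,102],"roll":0.36,"gripper":0},{"dp":[-20,-4,136],"roll":0.47,"gripper":0},{"dp":[-26,-4,170],"roll":0.58,"gripper":0},{"dp":[-32,-2,204],"roll":0.69,"gripper":0},{"dp":[-38,0,238],"roll":0.8,"gripper":0},{"dp":[-44,0,272],"roll":0.91,"gripper":0},{"dp":[-51,0,308],"roll":1.02,"gripper":0}]'
python3 - <<'E'
from h import *
go([490,200,230],np.radians(13)); print(pose()[0],pose()[1].round(2),pose()[2]['joints'])
E
```

```text
time_s: 18.47
eef_pos: [522.7, 3.6, 330.3]
ee_rot: [-0.612, 0.613, -0.354, 0.352]
force: [0.3, -0.1, 0.5]
grip_width: 0.998
dp [-186.2  100.5   70.4] roll 0.29818955486381515 joint6 -0.74 t 18.47
[522.67119395   3.56786938 330.32446046] [[ 0.5  -0.    0.87]
 [-0.87  0.    0.5 ]
 [-0.   -1.   -0.  ]] [-2.17541367e-01  2.65981469e-01  1.36070056e+00 -3.56754774e-05
  1.51699523e+00 -7.42620690e-01]
```

```bash
python3 -m crank '[{"dp":[-25,8,10],"roll":0.08,"gripper":0},{"dp":[-55,22,21],"roll":0.16,"gripper":0},{"dp":[-85,40,32],"roll":0.24,"gripper":0},{"dp":[-113,58,43],"roll":0.298,"gripper":0},{"dp":[-138,74,53],"roll":0.298,"gripper":0},{"dp":[-158,86,60],"roll":0.298,"gripper":0},{"dp":[-173,94,66],"roll":0.298,"gripper":0},{"dp":[-183,99,69],"roll":0.298,"gripper":0},{"dp":[-186,100,70],"roll":0.298,"gripper":0},{"dp":[-186,100,70],"roll":0.298,"gripper":0}]'
python3 - <<'E'
from h import *
np.set_printoptions(precision=1,suppress=True)
for _ in range(3): w=cap('wrist','w10.png')
p,R,s=pose();print(p,R)
print([(np.round(d['centre'],1),round(d['confidence'],2),atz(w,d['centre'],36)) for d in models.spot_point(w,'lid_grip')][:3])
g=w['color'].max(2);X=[proj(w,[486+a,219+b,36]) for a,b in((-60,-60),(60,60),(-60,60),(60,-60))];X=np.array(X)
c0,r0=np.maximum(X.min(0).astype(int),0);c1,r1=X.max(0).astype(int);print(c0,c1,r0,r1)
N,L,S,C=cv2.connectedComponentsWithStats((g[r0:r1,c0:c1]<60).astype(np.uint8))
for k in range(1,N):
    if S[k,4]>60:
        rc=cv2.minAreaRect(np.argwhere(L==k)[:,::-1].astype(np.float32));b=cv2.boxPoints(rc)+[c0,r0]
        print(S[k],C[k]+[c0,r0],rc[1]);print(np.array([atz(w,u,36)[:2] for u in b]))
cv2.imwrite('pics/v10.png',cv2.resize(w['color'][:,:,::-1],(800,600)))
E
```

```text
time_s: 19.3
eef_pos: [489.4, 198.1, 231.1]
ee_rot: [-0.555, 0.555, -0.438, 0.438]
force: [0.1, -0.7, 0.6]
grip_width: 1.001
[490.1 197.2 232. ] [[ 0.2  0.   1. ]
 [-1.  -0.   0.2]
 [ 0.  -1.   0. ]]
[(array([256.5, 158.6]), 0.97, array([486.7, 214.3,  36. ]))]
198 320 90 210
[ 54  44  13  44 486] [258.2 155.8] (11.750603675842285, 43.04558181762695)
[[485.9 190.8]
 [476.2 241.8]
 [489.7 244.5]
 [500.  193.6]]
```

View pics/v10.png

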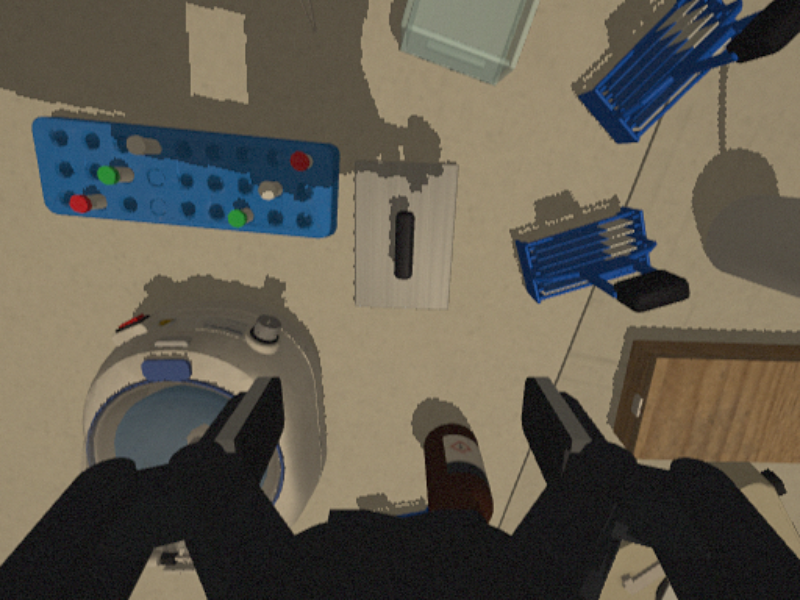

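```bash
python3 - <<'E'
from h import *
np.set_printoptions(precision=1,suppress=True)
w=cap('wrist')
P=np.array([atz(w,(u/1.5625,v/1.5625),9)[:2] for u,v in((357,163),(457,163),(448,309),(356,306))]);print(P,P.mean(0))
for a,b in((1,0),(2,3)):pass
d=(P[0]+P[1]-P[2]-P[3]);print('y dir',np.degrees(np.arctan2(d[1],d[0])),np.linalg.norm(d)/2)
d=(P[1]+P[2]-P[0]-P[3]);print('x dir',np.degrees(np.arctan2(d[1],d[0])),np.linalg.norm(d)/2)
print('tube rack end top',[atz(w,(u/1.5625,v/1.5625),47)[:2] for u,v in((339,150),(336,235))])
go([488,218,41],np.radians(11.5))
E
```

```text
[[439.2 266.6]
 [515.5 284.6]
 [540.6 165.8]
 [461.8 150. ]] [489.3 216.8]
y dir 101.46279689217586 120.0878645198878
x dir 12.300746397640841 79.36978415093468
tube rack end top [array([429.2, 273.1]), array([437.9, 214.7])]
dp [-20.7 190.9   2.6] roll 0.03117163599066619 joint6 -0.07 t 19.55
```

```bash
python3 -m crank '[{"dp":[-8,8,1],"roll":0.03,"gripper":145},{"dp":[-16,28,2],"roll":0.031,"gripper":145},{"dp":[-20,55,2],"roll":0.031,"gripper":145},{"dp":[-20,85,2],"roll":0.031,"gripper":145},{"dp":[-20,112,2],"roll":0.031,"gripper":145},{"dp":[-20,136,2],"roll":0.031,"gripper":145},{"dp":[-20,156,2],"roll":0.031,"gripper":145},{"dp":[-20,160,2],"roll":0.031,"gripper":145},{"dp":[-20,160,2],"roll":0.031,"gripper":145}]'
python3 - <<'E'
from h import *
np.set_printoptions(precision=1,suppress=True)
for _ in range(3): w=cap('wrist','w11.png')
print([(np.round(d['centre'],1),round(d['confidence'],2),atz(w,d['centre'],36)) for d in models.spot_point(w,'lid_grip')][:3], 'grasp axis @36 px',proj(w,[488.2,217.7,36]))
go([488.2,217.7,41],np.radians(11.3));print(pose()[2]['grip_width'],pose()[0])
g=w['color'].max(2);u=proj(w,[488.2,217.7,36]);r,c=int(u[1]),int(u[0])
for rr in range(r-40,r+45,6): print(rr,''.join('#' if v<55 else ('+' if v<110 else '.') for v in g[rr,c-70:c+70:2]))
E
```

```text
time_s: 20.3
eef_pos: [486.8, 217.4, 70.9]
ee_rot: [-0.547, 0.548, -0.448, 0.447]
force: [0.2, 0.9, 0.0]
grip_width: 0.432
[(array([255.4, 235.5]), 0.65, array([488.5, 216. ,  36. ]))] grasp axis @36 px (np.float64(255.44498987273246), np.float64(233.08796473004116))
dp [ 0.3 32.   0.2] roll 0.004636064648941174 joint6 -0.0 t 20.5
0.4297004729234322 [487.8 217.9  73. ]
193 ........+++++++++++++++....+++++++++++++++++++++++++++++++++..........
199 ........+++++++++++.........++###########++++++++++...................
205 ..........+++++++++.........++###########+++++++...+..................
211 ........+.....++...........+++###########......++.....................
217 ............................++###########.............................
223 ............................++###########.............................
229 ...........................+++###########.............................
235 ..............+++++##.......++###########...........###++++...........
241 .........####+++++###.........###########...........####++++####......
247 .......#####+++++####.........###########...........#####++++#####+...
253 ......#####+++++#####+........###########...........#####+++++######..
259 ....######+++++######+........###########...........######++++++#####.
265 ...######++++++######.........##########+...........#######+++++######
271 #############++#####+............+++++...............######++#########
277 ####################.................................+################
```

```bash
python3 -m crank '[{"dp":[0,8,0],"roll":0,"gripper":145},{"dp":[0,18,0],"roll":0,"gripper":145},{"dp":[0,27,0],"roll":0,"gripper":145},{"dp":[0,31,0],"roll":0,"gripper":145},{"dp":[0,31,0],"roll":0,"gripper":255},{"dp":[0,31,0],"roll":0,"gripper":255},{"dp":[0,31,0],"roll":0,"gripper":255},{"dp":[0,31,0],"roll":0,"gripper":255},{"dp":[0,31,0],"roll":0,"gripper":255},{"dp":[0,31,0],"roll":0,"gripper":255}]' 40
python3 -m crank '[{"dp":[0,-4,0],"roll":0,"gripper":255},{"dp":[0,-10,0],"roll":0,"gripper":255},{"dp":[0,-20,0],"roll":0,"gripper":255},{"dp":[0,-35,0],"roll":0,"gripper":255},{"dp":[0,-55,0],"roll":0,"gripper":255},{"dp":[0,-75,0],"roll":0,"gripper":255},{"dp":[0,-95,0],"roll":0,"gripper":255},{"dp":[0,-108,0],"roll":0,"gripper":255},{"dp":[0,-115,0],"roll":0,"gripper":255},{"dp":[0,-115,0],"roll":0,"gripper":255}]'
python3 - <<'E'
from h import *
np.set_printoptions(precision=1,suppress=True)
F=[]
for _ in range(4):
    w=cap('wrist','w12.png');p,R,s=pose();F.append(np.r_[p,s['force']])
print(np.mean(F,0))
sd=cap('side','sd12.png');c=cap('scene')
for n,q in(('w',w),('s',sd),('c',c)):
    for l,z in(('dish_rim',60),('dish',0)):
        for d in models.spot_point(q,l)[:3]:print(n,l,np.round(d['centre'],1),round(d['confidence'],2),atz(q,d['centre'],z))
print('px of dish est in w',proj(w,[494,409,60]), 'side',proj(sd,[494,409,60]))
E
```

```text
time_s: 21.33
eef_pos: [487.0, 217.9, 40.6]
ee_rot: [0.548, -0.548, 0.447, -0.447]
force: [0.8, 0.5, -0.1]
grip_width: 0.157
time_s: 22.17
eef_pos: [487.6, 218.1, 157.5]
ee_rot: [0.549, -0.547, 0.446, -0.448]
force: [0.6, -0.6, -0.6]
grip_width: 0.153
[486.7 217.8 155.2   0.1  -0.   -2. ]
s dish_rim [363.9 273.7] 0.81 [481.5 401.3  60. ]
s dish [357.1 286.3] 0.92 [501.  407.6   0. ]
c dish_rim [149.3 257.3] 0.58 [502.9 397.8  60. ]
c dish [153.  268.7] 0.7 [498.3 397.2   0. ]
px of dish est in w (np.float64(326.32483802315215), np.float64(-69.49402182454168)) side (np.float64(364.20939311086363), np.float64(278.99678213522895))
```

```bash
python3 - <<'E'
from h import *
go([493,302,230],np.radians(-4.8))
E
```

```text
dp [-81.2 -74.6  22.8] roll 0.2857673604609563 joint6 -0.0 t 22.77
```

```bash
python3 -m crank '[{"dp":[-5,-5,1],"roll":0.04,"gripper":255},{"dp":[-15,-15,4],"roll":0.08,"gripper":255},{"dp":[-28,-28,8],"roll":0.13,"gripper":255},{"dp":[-43,-42,12],"roll":0.18,"gripper":255},{"dp":[-57,-55,16],"roll":0.22,"gripper":255},{"dp":[-68,-65,19],"roll":0.25,"gripper":255},{"dp":[-76,-72,21],"roll":0.275,"gripper":255},{"dp":[-81,-75,23],"roll":0.286,"gripper":255},{"dp":[-81,-75,23],"roll":0.286,"gripper":255}]'
python3 - <<'E'
from h import *
np.set_printoptions(precision=1,suppress=True,linewidth=200)
for _ in range(4): w=cap('wrist','w13.png')
print(pose()[0],pose()[1])
T=np.radians(-4.8);Rz=np.array([[np.cos(T),-np.sin(T)],[np.sin(T),np.cos(T)]])
C0=np.array([493.9,409.3])
for sx,sy in((-1,-1),(1,-1),(1,1),(-1,1)):print(proj(w,np.r_[C0+Rz@[38*sx,58*sy],60]))
for l,z in(('dish_rim',60),('dish',0)):
    for d in models.spot_point(w,l)[:2]:print(l,np.round(d['centre'],1),round(d['confidence'],2),atz(w,d['centre'],z))
print([d for d in models.spot_in(w,'dish')][:2])
a=w['color'].astype(int)
# greenness g-r profile
m=a[:,:,1]-a[:,:,0]
for r in range(0,150,8): print(r,''.join('#' if v>2 else ('+' if v>-8 else '.') for v in m[r,150:380:2]))
E
```

```text
time_s: 23.52
eef_pos: [493.4, 302.6, 230.9]
ee_rot: [-0.479, 0.478, -0.52, 0.52]
force: [-0.5, -0.3, -1.3]
grip_width: 0.152
[493.1 301.3 229.8] [[-0.1 -0.   1. ]
 [-1.  -0.  -0.1]
 [ 0.  -1.  -0. ]]
(np.float64(212.92025061642846), np.float64(133.97102959833853))
(np.float64(283.9748890305904), np.float64(134.01962491082475))
(np.float64(287.91464359967074), np.float64(7.704274043124627))
(np.float64(206.52292177536117), np.float64(7.647401028302227))
dish_rim [248.8  77.7] 0.83 [494.6 406.8  60. ]
dish [250.4  81.6] 0.69 [494.8 407.6   0. ]
[{'extent': [342.0, 348.2, 26.0, 24.6], 'confidence': 0.67}, {'extent': [248.9, 74.7, 80.9, 133.5], 'confidence': 0.62}]
0 ..+.+..............................................................................................................
8 .+++....+++.............................#+##+#+++++#+#+++++#+......................................................
16 ......+..+..................+.+#+++####++#++#++#++++#+#++##++++++++++#.............................................
24 .+..........................+++####+++++++##+#+++++#++#+++++##+#++++++.
[... 1135 characters left out ...]
..+......+.......++++####+###########+######+######+++.........................+...#################
112 ......+++..++.......+............#++####+###########+########++###+++.....................+...+.###################
120 .....+..........+.....+++...+.++.##+############+####++###++#++###+++.....................+########################
128 ......+.+..+.+.....+..+.+....++.+#########+#######################++..............................###############+#
136 .+......++.........+.+........++++++++++++##################++++++.+......................................#######..
144 ...................++++++.+++++++++++++++.+.+++....................................................................
```

```bash
python3 - <<'E'
from h import *
np.set_printoptions(precision=1,suppress=True,linewidth=220)
a=cv2.imread('pics/w13.png').astype(int)
print('cols 230,270 grey rows 0..24, 125..148')
for c in(230,250,270): print(c,a[0:26,c-2:c+3].mean((1,2)).astype(int),a[122:150,c-2:c+3].mean((1,2)).astype(int))
for r in(30,60,100): print(r,'L',a[r-2:r+3,200:222].mean((0,2)).astype(int),'R',a[r-2:r+3,276:298].mean((0,2)).astype(int))
w=cap('wrist')
for r,l,rt in((30,0,0),):pass
for u in((250,10),(250,14),(250,134),(250,138),(210,60),(288,60)):print(u,atz(w,u,60))
E
```

```text
cols 230,270 grey rows 0..24, 125..148
230 [153 154 153 153 154 153 149 149 155 160 154 135 135 147 147 145 120  97  98 100 100  99  98  99  98  99] [151 152 152 151 152 152 141 130 130 115  93 118 148 151 115  85  90  90  91  87  81  82  80  81  81  80  80  81]
250 [155 152 154 154 155 155 143 146 164 170 172 162 155 157 149 144 118  98  99  99 100  98  99  98  99  99] [153 155 155 154 154 155 146 134 134 124 102 130 152 154 142 146 157 159 135  99  98 121 142 130 106 107 109 110]
270 [150 152 153 153 155 153 148 148 159 162 165 162 161 167 174 160 118  97  99  99  98 101 101 100  99  98] [158 158 158 158 159 161 149 136 139 132 118 148 176 177 152 148 160 158 160 125  99 120 141 152 152 151 153 152]
30 L [152 153 152 152 153 155 136  86  90  89  83 135 147 150 128  97 101  99 124 135 134 136] R [146 145 145 145 147 140 125 133 132 108 158 172 174 155 155 153 155 155 155 155 156 155]
60 L [156 154 155 154 155 156 156 121  87  91  90  90 114 144 159 144  94 100 100 119 136 135] R [153 152 154 154 145 124 128 138 107 155 173 178 161 153 154 155 154 154 155 157 155 155]
100 L [ 93  94  93  90  92  91  90  92  92  92  91  92  93  91 118 147 171 139  98  99 101 132] R [154 156 157 150 127 131 139 109 160 174 179 146 154 155 155 155 156 156 156 153 153 154]
(250, 10) [501.5 465.3  60. ]
(250, 14) [501.2 462.1  60. ]
(250, 134) [491.  351.5  60. ]
(250, 138) [490.6 347.3  60. ]
(210, 60) [458.2 426.3  60. ]
(288, 60) [535.  419.9  60. ]
```

```bash
python3 - <<'E'
from h import *
np.set_printoptions(precision=1,suppress=True)
w=cap('wrist')
Q=lambda *u:atz(w,u,60)[:2]
a,b=Q(250,16),Q(250.5,132.8);print(a,b,(a+b)/2,np.linalg.norm(a-b),np.degrees(np.arctan2(*(a-b)[::-1])))
for r,l,t in((30,211,289),(60,212,288.2),(100,214,287)):print(Q(l,r),Q(t,r),np.linalg.norm(Q(l,r)-Q(t,r)))
A=np.array([Q(211,30),Q(212,60),Q(214,100)]);B=np.array([Q(289,30),Q(288.2,60),Q(287,100)])
for E in(A,B):k=np.polyfit(E[:,1],E[:,0],1);print('x at y408',np.polyval(k,408),'yaw',-np.degrees(np.arctan(k[0])))
F=[]
for _ in range(6): cap('wrist');F.append(pose()[0])
print(np.mean(F,0))
go([495.5,407.5,150],np.radians(-4.6))
# lid bar pose in hand: dark bar vs plate
a=w['color'].astype(int).mean(2)
for r in range(150,260,7): print(r,''.join('#' if v<45 else ('+' if v<100 else '.') for v in a[r,150:360:2]))
for n,X in dict(c1=[-41,-61],c2=[41,-61],c3=[41,61],c4=[-41,61]).items():
    p,R,_=pose();print(n,proj(w,p+R[:,2]*X[0]-R[:,0]*X[1]+[0,0,-32]))
E
```

```text
[501.1 460.6] [491.7 352.8] [496.4 406.7] 108.22287012318627 84.99133529525443
[462.8 452.1] [537.2 445.9] 74.64957752514873
[460.2 426.2] [535.2 420. ] 75.24543733124827
[457.2 389. ] [532.2 382.7] 75.2765942625482
x at y408 458.80556685887433 yaw -5.0790225141362315
x at y408 534.2340500008935 yaw -4.54868551979659
[493.3 301.8 230.5]
dp [-105.5   80.5   -6.7] roll -0.0037116522419262665 joint6 0.43 t 24.27
150 ...................++++++++++++++++++++++++++++++++......................................................
157 ...................++++++++++++++++++++++++++++++++++....................................................
164 ...................++++++++++++++++++++++++++++++++++++..................................................
171 ....................++++++++++++++++++++++++++++++++++++.................................................
178 ....................+++++++++++++++++++++++++++++++++++++++++++..............................+++++++++++.
185 ....................+++++++++++++++++++++++++++++++++++++++++++++.....+++++++++++++++++..++++++++++...+++
192 ............+++++++++++
[... 641 characters left out ...]
++++++......+++++++++++++++++++++++++++++++##############++++++++++++......................++++++++..
241 ++++++++++++++++++++++++++++........+#####+++++###############+++++####+..........................+......
248 ++++++++++.+++++++.................######+++++################++++++#####................................
255 +.....++..........................######++++++#################+++++######...............................
c1 (np.float64(197.2667568299139), np.float64(314.10639387042113))
c2 (np.float64(313.3724993715419), np.float64(314.0949108872448))
c3 (np.float64(327.60263992276106), np.float64(139.59115234394963))
c4 (np.float64(182.10348256295393), np.float64(139.54929834431442))
```

```bash
python3 - <<'E'
from h import *
np.set_printoptions(precision=1,suppress=True,linewidth=230)
a=cv2.imread('pics/w13.png').astype(int)
for r in(150,165,180,200): print(r,'L',a[r-1:r+2,176:200].mean((0,2)).astype(int),'R',a[r-1:r+2,308:334].mean((0,2)).astype(int))
for c in(200,225,280,310): print(c,a[130:156,c-1:c+2].mean((1,2)).astype(int))
E
```

```text
150 L [158 158 158 156 157 155 156 154 156 159 161  75  77  80  83  81  81  79  83  81  78  81  81  81] R [158 162 159 162 162 162 160 161 160 160 162 162 164 164 167 167 167 164 167 149 130 159 159 160 159 157]
165 L [156 157 160 156 156 153 152 156 158 157 157 161  95  75  81  82  84  82  83  80  83  79  79  81] R [158 159 160 161 158 158 159 159 159 161 162 164 165 165 168 164 160 166 144 128 156 154 155 158 158 159]
180 L [158 158 158 158 158 159 156 155 156 157 158 159 161 112  71  81  83  81  83  81  80  82  81  79] R [ 81  79  81  78  79  77  81  78  78 156 154 154 123 124 123 121 166 140 134 160 148 149 150  99  88  88]
200 L [ 56  60  62  61  69  74  76  74  76  59  60  75  76 101  98  80  78  82  83  81  83  83  82  83] R [ 80  83  79  81  81  80  77  83  80  82  84  82  79  81 167 155 122 128 119 117 101 103  90  90  91  91]
200 [91 90 92 93 95 92 92 94 94 93 93 83 77 80 78 80 81 80 81 80 79 81 78 79 79 81]
225 [128 113  96 117 146 149 115  87  91  92  91  89  81  79  80  80  79  81  81  80  80  81  81  80  82  82]
280 [134 120 107 138 174 178 158 152 156 158 160 129 104 115 138 149 149 151 150 149 151 148 148 149 149 149]
310 [157 157 157 157 158 157 157 156 156 156 159 130 106 123 145 158 162 161 158 161 161 161 161 163 161 159]
```

```bash
python3 - <<'E'
from h import *
np.set_printoptions(precision=2,suppress=True)
w=cap('wrist');p,R,_=pose();p=np.array([493.3,301.8,230.5]);z=p[2]-31.6
T=lambda u:(R.T@(atz(w,u,z)-p))[[2,0]]
L=np.array([T(u) for u in((187,150),(188,165),(189.3,180))]);Q=np.array([T(u) for u in((328.3,150),(327,165),(326,180))]);E=np.array([T(u) for u in((200,141.3),(310,141.8))])
print('jaw,x tool:');print(L);print(Q);print(E,'width',(Q-L)[:,0],'centre jaw',((Q+L)/2)[:,0])
E
```

```text
jaw,x tool:
[[-38.74 -55.48]
 [-38.87 -46.76]
 [-38.83 -37.73]]
[[ 41.79 -55.52]
 [ 41.76 -46.8 ]
 [ 41.91 -37.76]]
[[-31.   -60.4 ]
 [ 31.07 -60.15]] width [80.52 80.63 80.74] centre jaw [1.53 1.45 1.54]
```

```bash
python3 -m crank '[{"dp":[-6,0,-0.5],"roll":0,"gripper":255},{"dp":[-20,5,-1.5],"roll":0,"gripper":255},{"dp":[-38,15,-3],"roll":0,"gripper":255},{"dp":[-57,30,-4],"roll":0,"gripper":255},{"dp":[-75,47,-5.5],"roll":0,"gripper":255},{"dp":[-90,64,-6.5],"roll":0,"gripper":255},{"dp":[-100,80,-7],"roll":0,"gripper":255},{"dp":[-105.4,92,-7.4],"roll":0,"gripper":255},{"dp":[-105.4,99,-7.4],"roll":0,"gripper":255},{"dp":[-105.4,100,-7.4],"roll":0,"gripper":255}]'
python3 - <<'E'
from h import *
np.set_printoptions(precision=2,suppress=True)
F=[]
for _ in range(6): w=cap('wrist','w14.png');p,R,s=pose();F.append(np.r_[p,s['force']])
print(np.mean(F,0),'t',s['time_s']);go([494.8,407.4,97],np.radians(-4.8))
E
```

```text
time_s: 25.15
eef_pos: [494.1, 407.5, 128.8]
ee_rot: [0.478, -0.48, 0.521, -0.52]
force: [0.1, -0.5, -1.8]
grip_width: 0.149
[495.1  407.29 131.18   0.37  -0.14  -1.69] t 25.45
dp [-0.  34.5 -0.5] roll -0.0008195932304604359 joint6 0.59 t 25.45
```

Lower step by step, watching force (seat expected at TCP z ≈ 95.6).

```bash
python3 -m crank '[{"dp":[0,6,0],"roll":0,"gripper":255},{"dp":[0,13,0],"roll":0,"gripper":255},{"dp":[0,20,0],"roll":0,"gripper":255},{"dp":[0,25,0],"roll":0,"gripper":255},{"dp":[0,28,0],"roll":0,"gripper":255},{"dp":[0,30,0],"roll":0,"gripper":255},{"dp":[0,30,0],"roll":0,"gripper":255}]'
python3 -m crank '[{"dp":[0,1,0],"roll":0,"gripper":255},{"dp":[0,2,0],"roll":0,"gripper":255},{"dp":[0,2,0],"roll":0,"gripper":255}]'
python3 -m crank '[{"dp":[0,1,0],"roll":0,"gripper":255},{"dp":[0,2,0],"roll":0,"gripper":255},{"dp":[0,2,0],"roll":0,"gripper":255}]'
python3 - <<'E'
from h import *
np.set_printoptions(precision=2,suppress=True)
F=[]
for _ in range(6): w=cap('wrist','w15.png');p,R,s=pose();F.append(np.r_[p,s['force'],s['wrist_torque']])
print(np.mean(F,0),'t',s['time_s'])
E
```

```text
time_s: 26.03
eef_pos: [494.6, 407.4, 100.0]
ee_rot: [0.478, -0.479, 0.521, -0.52]
force: [0.1, -0.2, -1.6]
grip_width: 0.151
time_s: 26.28
eef_pos: [494.8, 407.5, 98.5]
ee_rot: [-0.479, 0.479, -0.521, 0.521]
force: [0.1, 0.1, -2.5]
grip_width: 0.154
time_s: 26.53
eef_pos: [494.7, 407.5, 96.3]
ee_rot: [0.478, -0.479, 0.521, -0.521]
force: [-0.8, -0.3, -1.9]
grip_width: 0.149
[494.76 407.51  96.51  -0.03  -0.24  -1.39   0.01   0.03   0.  ] t 26.8333
```

```bash
python3 -m crank '[{"dp":[0,1,0],"roll":0,"gripper":255},{"dp":[0,1,0],"roll":0,"gripper":255},{"dp":[0,1,0],"roll":0,"gripper":255}]'
python3 -m crank '[{"dp":[0,0.7,0],"roll":0,"gripper":255},{"dp":[0,0.7,0],"roll":0,"gripper":255},{"dp":[0,0.7,0],"roll":0,"gripper":255}]'
python3 - <<'E'
from h import *
np.set_printoptions(precision=2,suppress=True)
F=[]
for _ in range(6): w=cap('wrist','w16.png');p,R,s=pose();F.append(np.r_[p,s['force'],s['wrist_torque']])
print(np.mean(F,0),'t',s['time_s'])
E
```

```text
time_s: 27.08
eef_pos: [494.7, 407.5, 95.4]
ee_rot: [0.478, -0.479, 0.521, -0.521]
force: [0.9, 1.1, -1.4]
grip_width: 0.153
time_s: 27.33
eef_pos: [494.8, 407.5, 95.1]
ee_rot: [-0.479, 0.478, -0.521, 0.521]
force: [-1.6, -1.3, 2.8]
grip_width: 0.151
[494.78 407.55  95.13  -2.43  -1.16   4.05  -0.2    0.29   0.  ] t 27.6333
```

```bash
python3 -m crank '[{"dp":[0,-0.3,0],"roll":0,"gripper":225},{"dp":[0,-0.3,0],"roll":0,"gripper":205},{"dp":[0,-0.3,0],"roll":0,"gripper":180},{"dp":[0,-0.3,0],"roll":0,"gripper":140},{"dp":[0,-0.3,0],"roll":0,"gripper":140},{"dp":[0,-0.3,0],"roll":0,"gripper":140},{"dp":[0,-0.3,0],"roll":0,"gripper":140}]'
python3 -m crank '[{"dp":[0,-5,0],"roll":0,"gripper":140},{"dp":[0,-15,0],"roll":0,"gripper":140},{"dp":[0,-30,0],"roll":0,"gripper":140},{"dp":[10,-50,0],"roll":0,"gripper":140},{"dp":[30,-75,0],"roll":0,"gripper":140},{"dp":[55,-100,0],"roll":0,"gripper":140},{"dp":[80,-120,0],"roll":0,"gripper":140},{"dp":[98,-132,0],"roll":0,"gripper":140},{"dp":[107,-138,0],"roll":0,"gripper":140},{"dp":[110,-140,0],"roll":0,"gripper":140}]'
python3 - <<'E'
from h import *
np.set_printoptions(precision=1,suppress=True,linewidth=230)
for _ in range(3): w=cap('wrist','w17.png')
s=cap('side','sd17.png');c=cap('scene','sc17.png');print(pose()[0])
for n,q in(('w',w),('s',s),('c',c)):
    for l,z in(('lid_grip',91),('lid',55),('dish',0),('rack_eye',173),('keeper_pivot',173)):
        print(n,l,[(np.round(d['centre'],1),round(d['confidence'],2),atz(q,d['centre'],z)) for d in models.spot_point(q,l)][:4])
T=np.radians(-4.8);Rz=np.array([[np.cos(T),-np.sin(T)],[np.sin(T),np.cos(T)]]);C0=np.array([495.5,407.3])
print('pred lid corners z64',[np.round(proj(w,np.r_[C0+Rz@[41*sx,61*sy],64]),1) for sx,sy in((-1,-1),(1,-1),(1,1),(-1,1))])
a=w['color'].astype(int).mean(2)
for r in range(0,170,8): print(r,''.join('#' if v<60 else ('+' if v<120 else '-' if v<148 else '.') for v in a[r,160:350:2]))
for n in('sd','sc'):
    x=cv2.imread(f'pics/{n}9.png').astype(int);y=cv2.imread(f'pics/{n}17.png').astype(int)
    m=(abs(x-y).max(2)>50).astype(np.uint8);N,L,S,C=cv2.connectedComponentsWithStats(m);print(n,[S[k].tolist() for k in range(1,N) if S[k,4]>15])
E
```

```text
time_s: 28.22
eef_pos: [494.7, 407.5, 95.0]
ee_rot: [0.479, -0.479, 0.521, -0.521]
force: [0.7, 0.2, 0.7]
grip_width: 0.451
time_s: 29.05
eef_pos: [485.9, 297.1, 236.9]
ee_rot: [-0.479, 0.477, -0.521, 0.521]
force: [-0.2, 0.5, 0.4]
grip_width: 0.448
[485.2 298.6 234.1]
w lid_grip [(array([258.3,  74.2]), 0.86, array([496.8, 403.6,  91. ]))]
w lid [(array([257.7,  75. ]), 0.61, array([496.5, 406.4,  55. ]))]
w dish []
w rack_eye [(array([392.9, 222. ]), 0.66, array([587.8, 285.8, 173. ])), (array([406.8,  87.6]), 0.6, array([589.7, 379.9, 173. ]))]
w keeper_pivot []
s lid_grip [(array([366.2, 272.8]), 0.86, array([488.4, 402.8,  91. ]))]
s lid [(array([363.2, 279. ]), 0.72, array([493.7, 407.2,  55. ])), (array([155.7, 137.5]), 0.18, array([ 484.6, -388.5,   55. ]))]
s dish [(array([357.6, 285.1]), 0.87, array([497.1, 407.1,   0. ]))]
s rack_eye [(array([285. , 280.6]), 0.92, array([656.4, 249. , 173. ])), (array([147.1, 146.4]), 0.89, array([ 571.1, -300.4,  173. ])), (array([331.6, 312.7]), 0.67, array([653.6, 377.3, 173. ])), (array([207.9, 191.1]), 0.56, array([579.1, -59.6, 173. 
[... 3720 characters left out ...]
291, 118, 7, 6, 20], [162, 122, 165, 95, 4531], [160, 127, 55, 29, 340], [303, 129, 9, 6, 18], [316, 130, 8, 4, 17], [329, 134, 20, 1, 20], [226, 143, 15, 6, 71], [133, 153, 29, 26, 450], [187, 158, 34, 2, 41], [222, 160, 17, 1, 17], [154, 187, 11, 16, 50], [222, 190, 36, 54, 984], [293, 192, 18, 90, 644], [173, 198, 11, 17, 109], [166, 202, 7, 6, 29], [289, 214, 8, 12, 68], [260, 221, 9, 23, 124], [193, 231, 14, 18, 139], [259, 235, 28, 14, 112], [357, 234, 23, 8, 34], [180, 239, 41, 23, 83], [380, 240, 19, 56, 431], [138, 249, 17, 18, 146], [142, 248, 216, 136, 11032], [158, 250, 13, 17, 63], [335, 258, 5, 12, 34], [321, 272, 50, 47, 1382], [313, 274, 17, 18, 137], [367, 314, 16, 37, 324]]
```

```bash
python3 - <<'E'
from h import *
np.set_printoptions(linewidth=230,suppress=True,precision=1)
for n in('sd0' if 0 else 'side0','sd9','sd17'):
    a=cv2.imread(f'pics/{n}.png').astype(int);print(n)
    for r in range(130,146): print(r,a[r,140:166].mean(1).astype(int))
w=cv2.imread('pics/w17.png').astype(int).mean(2)
for r in(16,40,64,100): print(r,'L',w[r-1:r+2,204:226].mean(0).astype(int),'R',w[r-1:r+2,288:308].mean(0).astype(int))
for c in(228,245,275,288): print(c,w[124:146,c-1:c+2].mean(1).astype(int),w[0:12,c-1:c+2].mean(1).astype(int))
E
```

```text
side0
130 [162 168 169 141  98  80  81  79  78  78  85 139 162 162 162 161 162 160 161 160 163 163 164 164 163 165]
131 [168 169 138  96  82  82  78  78  77  85 138 160 161 162 162 162 159 152 163 160 161 162 163 163 164 165]
132 [165 138  96  81  79  79  78  76  85 139 162 160 163 163 160 154 145 141 144 148 163 162 162 164 163 164]
133 [137  96  79  80  80  78  75  86 140 164 164 162 161 158 143 141 135 136 126 122 162 163 160 162 164 164]
134 [ 95  79  79  80  79  76  85 139 163 164 164 162 161 152 138 133 138 125 102 107 165 164 163 164 164 166]
135 [ 81  78  78  78  77  87 142 164 162 161 162 163 151 141 138 131 124  95  77  95 166 163 165 163 165 165]
136 [ 78  77  77  75  88 140 163 162 161 160 151 149 137 134 135 125  89  69  68  84 153 165 165 164 165 165]
137 [ 76  78  76  87 140 162 161 159 158 146 142 137 135 136 120  91  83  94  70  94 156 168 165 164 164 165]
138 [ 78  75  88 140 162 161 161 159 150 136 136 135 135 110  90 106 142 140  70  92 165 165 165 165 165 164]
139 [ 87 135 142 162 161 162 160 151 138 135 136 133 105  80 107 149 165 158  95  81 142 165 165 166 165
[... 4787 characters left out ...]
 83  81  71  72  75  75  86  83 136 132] R [144 139 138 143 147 146 144 144 128 132 139 140 137 136 138 137 139 138 137 139]
228 [ 74  72  71  73  71  71  72  72  71  71  67 102 135 143 142 142 141 140 140 140 138 144] [137 138 139 129 106 117 125 125 122 125 125 125]
245 [ 72  73  72  69  70  72  70  73  71  71  64 110 129 135 141 141 142 143 143 144 142 141] [138 140 138 139 119 116 125 123 123 125 123 124]
275 [144 142 143 142 142 141 143 142 143 143 133 125 137 144 142 140 139 140 141 138 141 141] [137 139 139 141 123 118 126 128 127 126 128 127]
288 [145 144 143 142 144 144 145 145 142 145 134 124 134 140 140 141 142 146 141 142 142 141] [138 136 138 135 134 127 125 124 128 125 127 128]
```

```bash
python3 -c "
from rig import ctrl
print(ctrl.sense()['time_s'],ctrl.sense()['force']);print(ctrl.finish_job())"
```

```text
30.05 [ 0.11567202  0.97074794 -0.47317292]
the job is handed in; nothing more can be done
None
```

The rack is hanging on the peg with the keeper closed in front of it, and the lid is on the dish. I handed the job in at about 30 s of the 67 s allowed.

**What I did:** I gripped the steel slide rack by its grip and lifted it straight out of the dish. I ran its eye onto the peg to about 1 mm past `peg_home`, meeting no force on the way in. I then lowered it until the peg took its weight, which happened at the expected height, and let go. After that I set the lid on the dish.

**Last checks:**
- **Keeper:** its pixels in the side view match those from before the job, so it hangs straight down in front of the eye.
- **Rack:** apart from shadow changes, the side view around the peg was the same just after release and about 12 s later, so the rack hangs still.
- **Lid:** it went in without force and seated with the TCP at about 95.1 mm, against 95.6 mm expected. Its visible edges fit a level lid to within about 2 px. It was turned to the measured yaw of the dish, about −4.8°.
- **Dish and bystanders:** the network found the dish about where it was. I saw no contact with the bottle, tube rack or boxes and met no unexpected forces, but I did not measure the bystanders again at the end.

**Disagreements:** The networks' points spread by up to about 10 mm between cameras. The two wrist-view fits of the dish centre differed by about 2.5 mm, and I used a value between them. I had used all 12 picture views by then, so the final lid and keeper checks were made from pixel values only.

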